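# Fresh batteries for the lantern, and its dimmer set

### The job

Put new batteries in the green lantern: move every spent grey pack from its bay to the aluminium mess tin and lay every fresh orange pack from the blue organiser in the bay. Then set the cover over the bay and slide it until it drops flush into its pocket, let go of it, and only then roll the dimmer wheel's edge brighter to its sixth click from off, so that the yellow ridge stands at the top between the white marks. Leave the other things on the plank where they are.

Things in the scene. Friction and masses are not known exactly. Their poses are not given: they have to be found in the camera images.
- lantern: Green plastic camping lantern lying on its back, fixed to the plank. Housing 156 mm (x) x 250 mm (y), top deck at z 0.050; a clear lens sticks out 45 mm further at its +y end. Origin on the plank under the housing's centre; x across, y along it, z up. Battery bay and cover pocket are centred on x 0, y -0.045; the dimmer wheel stands out of the deck at x 0, y 0.062.
- bay_floor (a point): Centre of the battery bay's floor (lantern frame 0, -0.045, 0.015), axes as the lantern's. The bay is an open box with upright walls, inside 108 mm (x) x 104 mm (y), its mouth 30 mm above the floor; three packs fit side by side along y, 34 mm apart, lying with their long sides along x.
- pocket (a point): Centre of the cover's seat (lantern frame 0, -0.045, 0.045), axes as the lantern's. Around the bay mouth runs a shallow pocket 124 mm (x) x 121 mm (y), sunk 5 mm into the deck; its floor is a ledge 8 mm wide at this height. The seated cover's origin lies here, either way round, with 2 mm play each side in x and 2.5 mm in y.
- dimmer_top (a point): Topmost point of the dimmer wheel (lantern frame 0, 0.062, 0.0635), fixed to the housing, axes as the lantern's. Black wheel 16 mm wide, radius 28.5 mm over its ridges, axle along y; the upper 13.5 mm shows above the deck. Grey ridges across its edge, 2 mm proud, one per click; one is yellow. Two white marks on the deck beside the wheel show where the top is.
- dimmer (a joint): Dimmer wheel angle, rad: 0 = off (stop), 2.7 = far stop; grows as the wheel's top is rolled to the lantern's +x (brighter). One click = 0.3 rad = 8.5 mm of rim; detents hold it at whole clicks, 1 to 2 N at the rim moves it: press a fingertip on top (3 to 8 N) and drag along x. At the sixth click, 1.8, the yellow ridge is at the very top; it starts 3 to 6 clicks short of that.
- cover: Green cover plate of the bay, 120 mm (x) x 116 mm (y) x 5 mm, about 140 g, loose on the plank at the start. On its middle a black grip ridge 14 mm (x) x 56 mm (y), its top 25 mm above the underside. Origin at the centre of the underside.
- organiser: Blue battery organiser, fixed, 118 x 118 mm, 22 mm high, floor 4 mm thick, origin under its centre; three slots with long side along x (110 mm inside), at y -0.037, 0, +0.037, parted by walls 14 mm high and 3 mm thick (slots 34.5 to 36 mm wide). Two or three of the slots hold a fresh pack.
- mess_tin: Shallow aluminium mess tin for spent packs, fixed, open on top, outside 126 mm (x) x 116 mm (y) x 26 mm high, walls and floor 3 mm, origin under its centre.
- spent0: Spent pack, grey with a black band: block battery 50 x 28 x 20 mm, 60 g, origin at its centre, long side along its x (terminals at the +x end), 28 mm along y, 20 mm high along z as it lies. Starts in the lantern's bay if present.
- spent1: Spent pack, grey with a black band: block battery 50 x 28 x 20 mm, 60 g, origin at its centre, long side along its x (terminals at the +x end), 28 mm along y, 20 mm high along z as it lies. Starts in the lantern's bay if present.
- fresh0: Fresh pack, orange with a white band: block battery 50 x 28 x 20 mm, 60 g, origin at its centre, long side along its x (terminals at the +x end), 28 mm along y, 20 mm high along z as it lies. Starts in the organiser if present.
- fresh1: Fresh pack, orange with a white band: block battery 50 x 28 x 20 mm, 60 g, origin at its centre, long side along its x (terminals at the +x end), 28 mm along y, 20 mm high along z as it lies. Starts in the organiser if present.
- fresh2: Fresh pack, orange with a white band: block battery 50 x 28 x 20 mm, 60 g, origin at its centre, long side along its x (terminals at the +x end), 28 mm along y, 20 mm high along z as it lies. Starts in the organiser if present.
- tumbler: Bystander: steel tumbler, 72 mm wide, 90 mm high, open, origin under its centre. Leave it alone.
- spectacles_case: Bystander: black spectacles case 65 x 160 x 38 mm, origin under its centre.
- hairbrush: Bystander: wooden hairbrush, 220 mm long along y, 30 mm high; origin on the plank, near its middle.
- mug: Bystander: white mug, 76 mm wide, 75 mm high, origin under its centre.
- tape_roll: Bystander: brown tape roll lying flat, 90 mm wide, 22 mm high.
- match_tin: Bystander: red tin 50 x 80 x 18 mm.
- padlock: Bystander: brass padlock standing, 45 mm wide, 62 mm high.
Things that resemble listed ones, but are neither listed nor needed, are in the scene too. Of the things like the mess_tin, leave any that is red; of the rest the larger one is meant.

How it is judged (in metres and radians):
On the way, in this order (a step that is already met when the one before it is completed fails the run):
1. every spent pack lies in the mess tin and every fresh pack lies on the floor of the bay (x of spent0 in the frame of mess_tin between -0.055 and 0.055 m and y of spent0 in the frame of mess_tin between -0.05 and 0.05 m and z of spent0 in the frame of mess_tin between 0.005 and 0.034 m and x of spent1 in the frame of mess_tin between -0.055 and 0.055 m and y of spent1 in the frame of mess_tin between -0.05 and 0.05 m and z of spent1 in the frame of mess_tin between 0.005 and 0.034 m and x of fresh0 in the frame of lantern between -0.045 and 0.045 m and y of fresh0 in the frame of lantern between -0.09 and 0 m and z of fresh0 in the frame of lantern between 0.015 and 0.034 m and x of fresh1 in the frame of lantern between -0.045 and 0.045 m and y of fresh1 in the frame of lantern between -0.09 and 0 m and z of fresh1 in the frame of lantern between 0.015 and 0.034 m and x of fresh2 in the frame of lantern between -0.045 and 0.045 m and y of fresh2 in the frame of lantern between -0.09 and 0 m and z of fresh2 in the frame of lantern between 0.015 and 0.034 m), for 0.3 s.
2. the cover is flush in its pocket and let go (x of fresh0 in the frame of lantern between -0.045 and 0.045 m and y of fresh0 in the frame of lantern between -0.09 and 0 m and z of fresh0 in the frame of lantern between 0.015 and 0.034 m and x of fresh1 in the frame of lantern between -0.045 and 0.045 m and y of fresh1 in the frame of lantern between -0.09 and 0 m and z of fresh1 in the frame of lantern between 0.015 and 0.034 m and x of fresh2 in the frame of lantern between -0.045 and 0.045 m and y of fresh2 in the frame of lantern between -0.09 and 0 m and z of fresh2 in the frame of lantern between 0.015 and 0.034 m and x of cover in the frame of lantern between -0.006 and 0.006 m and y of cover in the frame of lantern between -0.052 and -0.038 m and z of cover in the frame of lantern between 0.042 and 0.0468 m and angle between cover's own z axis and vertical below 0.03 rad and angle between the x axis of cover and the x axis of lantern, either way round below 0.07 rad and contact force between the fingers and cover below 0.2 N), for 0.3 s.
3. the dimmer stands at its sixth click (x of cover in the frame of lantern between -0.006 and 0.006 m and y of cover in the frame of lantern between -0.052 and -0.038 m and z of cover in the frame of lantern between 0.042 and 0.0468 m and angle between cover's own z axis and vertical below 0.03 rad and angle between the x axis of cover and the x axis of lantern, either way round below 0.07 rad and value of joint dimmer between 1.69 and 1.91 rad), for 0.3 s.
At the end, for the whole second after the job is handed in: Every spent pack lying in the mess tin and every fresh pack lying on the bay floor (centres under 34 mm above the plank); cover in its pocket (underside under 46.8 mm high, tilt under 0.03 rad); dimmer at 1.8 rad within 0.11; all at rest (all of step 1 and all of step 3 and velocity of joint dimmer between -0.1 and 0.1 rad/s and linear speed of cover below 0.02 m/s); the robot touches nothing.
It fails at once if a bystander pushed more than 5 cm (distance of any of tumbler, spectacles_case, hairbrush, mug, tape_roll, match_tin, padlock from where it was at the start of the episode above 0.05 m).
It fails at once if a bystander tipped over (angle between any of tumbler, spectacles_case, hairbrush, mug, tape_roll, match_tin, padlock's own z axis and vertical above 0.6 rad).
Of fresh0, fresh1, fresh2 only 2 to 3 are there at a start; the rules pass over those that are not, and their reading is None.
Of spent0, spent1 only 1 to 2 are there at a start; the rules pass over those that are not, and their reading is None.
At some moment in a run one of cover may be knocked a few centimetres aside while the robot is not near it.
Once in a run the grip may slacken for a moment while it holds something.
It also fails if it takes over 210 s, if anything falls off the work surface, if the arm or the gripper's body presses on something with over 40 N, if the wrist force passes 120 N, or if a joint passes its speed limit or range.

### The arm

A 6-joint arm with a two-finger parallel gripper is mounted at the origin on the work surface. World frame = base frame: x ahead of the robot, y to its left, z up, the work surface at z = 0. Lengths are in m, angles in degrees, forces in N, time in s.
With the tool pointing down it reaches from about 0.35 to 0.875 m from the base axis. Payload 4.2 kg.
Tool frame: the origin (TCP) lies at the very end of the fingers, on their centre line; the grasp point (between the pads) lies 19 mm behind it (r.grip_point_offset is the distance from the TCP to the grasp point, in m); z points along the fingers, y is the line along which they close (so a half turn about z gives the same grasp; the last joint's range is limited). The gripper opens to 87 mm and grips with 3 to 60 N. Pads are 19 mm wide; open, the fingers measure 117 mm over their backs; the gripper's body (75 mm by 190 mm) begins 51 mm behind the grasp point.
Start: joints at [-58.923, 22.042, 0.453, 0, -68.411, -14.817], TCP at [0.175, -0.6, 0.223] pointing down, gripper open.
Joint ranges: [-179.83, 179.83], [-69.29, 118.12], [-61.27, 80.66], [-181.25, 117.63], [-171.15, -9.14], [-177.46, 177.46]. Speed limits (degrees/s): [159.86, 159.86, 180, 180, 180, 180].

### API

Orientations are given as a 3x3 rotation matrix whose columns are the frame's x, y, z axes.
In Python, from station import r, cams gives the robot as it stands. The module is installed in compiled form; this text tells all that it offers.
- The arm moves only by the shell command python3 -m handwheel 'ROWS'. ROWS is JSON, a list that holds one entry, the list of rows, each a list of 7 numbers: the turn, a rotation vector about the tool's x, y, z in units of 6 degrees (1.0 is 6 degrees), then the shift along the tool's x, y, z in m, then the finger opening in m, from 0 to 0.087. In form: [[[ax, ay, az, x, y, z, jaw], ...]]. A call has 1 to 12 rows; each row shifts and turns the commanded pose from where the row before left it, along the tool's axes as they then stand; what a row does not reach is not made up. A row lasts 1/10 s, in which the tool goes at most 50 mm and 8.59 degrees, less where a joint would pass 70% of its speed; a pose out of reach is approached as far as the arm can. A call with a gripper value outside its range is refused whole. The fingers move at their own pace and stop on an object; the grip force is fixed at half the most. Time passes only in rows, so rows that do not move let the fingers close. It gives the time, the measured TCP pose, the force, the opening and the grip force at its end, in the units of the state.
- r.sense(): the state, without advancing time (a new reading comes with each control period).
- cams.capture(name): name is "side" or "top"; returns the picture (384x512x3 uint8, red, green, blue); there is no depth.
- cams.get_calibration(name): a dict with "camera_matrix" (3x3 intrinsics, pixels), "rvec" (rotation vector, rad) and "tvec" (3), from world to camera coordinates, as OpenCV has them. Camera axes: x right, y down, z forward; pixel columns grow to the right and rows downward; lengths in m; the calibration is good to about 2 mm. A picture is of the moment at which its call begins. get_calibration takes no time and is no camera call.
- r.finish_job(): hands the job in; it is judged then, once.
The state is a dict: "time_s": time; "joints": joint angles; "joint_velocities": joint speeds; "effort": joint torques, N m; "tcp_pos": TCP position; "ee_rot": TCP orientation; "wrist_force": force on the tool from outside, world axes, zero at the start; "moment": the same for the moment, N m; "gripper_width": opening from 0.0 (shut) to 1.0 (fully open); "gripper_force": force on a finger pad.
Only numpy, scipy, OpenCV 4.12 (cv2) and the standard library are available. Lean on these libraries where they do the work, as an engineer would, in place of code of your own. Each camera call takes 0.05 s, during which the arm holds its last target. There are 200 camera calls.

## Working session

There is one attempt and no reset: what is moved stays moved. The work goes in short steps, Python scripts to look and compute and a shell command to move; the robot and the scene stay as the last step left them, time stands still between calls to the robot, and variables do not carry over. Pictures are saved under pics/ and viewed, at most 14 in all, crops included, and the job is handed in when it is done.

```bash
mkdir -p pics
cat > h.py <<'E'
import numpy as np, cv2
from station import r, cams
def cal(n):
    c=cams.get_calibration(n); K=np.array(c["camera_matrix"],float); R=cv2.Rodrigues(np.array(c["rvec"],float))[0]; t=np.array(c["tvec"],float).reshape(3)
    return K,R,t
def ray(n,u,v,z):
    K,R,t=cal(n); C=-R.T@t; d=R.T@np.linalg.inv(K)@np.array([u,v,1.0]); return C+d*(z-C[2])/d[2]
def proj(n,p):
    K,R,t=cal(n); q=K@(R@np.asarray(p,float)+t); return q[:2]/q[2]
def save(n,f,box=None,s=1):
    im=cams.capture(n)[:,:,::-1].copy()
    cv2.imwrite('pics/raw_'+f,im)
    if box: im=im[box[1]:box[3],box[0]:box[2]]
    cv2.imwrite('pics/'+f,cv2.resize(im,None,fx=s,fy=s,interpolation=cv2.INTER_CUBIC)); return im
E
python3 - <<'E'
from h import *
np.set_printoptions(precision=4,suppress=True)
save('top','t0.png',s=1.5); save('side','s0.png',s=1.5)
for n in('top','side'):
    K,R,t=cal(n); print(K.diagonal(),-R.T@t,R[2])
print(r.sense())
E
```

```text
[455.7364 455.7364   1.    ] [ 0.3789 -0.0079  1.5128] [ 0.1251  0.0052 -0.9921]
[398.7986 398.7986   1.    ] [0.3828 0.7615 0.953 ] [ 0.1421 -0.6439 -0.7518]
{'time_s': 0.1, 'joints': array([-58.9222,  22.0859,   0.3887,  -0.0268, -68.4111, -14.8155]), 'joint_velocities': array([ 0.0359, -0.1593,  0.2503,  0.1385,  0.0568, -0.0915]), 'effort': array([  0.0017, -39.1691,  18.7935,   4.2319,   0.0134,  -0.0001]), 'tcp_pos': array([ 0.1749, -0.5995,  0.2216]), 'ee_rot': array([[-0.96  , -0.2799, -0.0006],
       [-0.2799,  0.96  ,  0.0018],
       [ 0.0001,  0.0019, -1.    ]]), 'wrist_force': array([-0.8499,  0.0735, -0.3526]), 'moment': array([-0.0545, -0.0318,  0.0098]), 'gripper_force': 0.0, 'gripper_width': 1.0020318778204156}
```

View pics/t0.png

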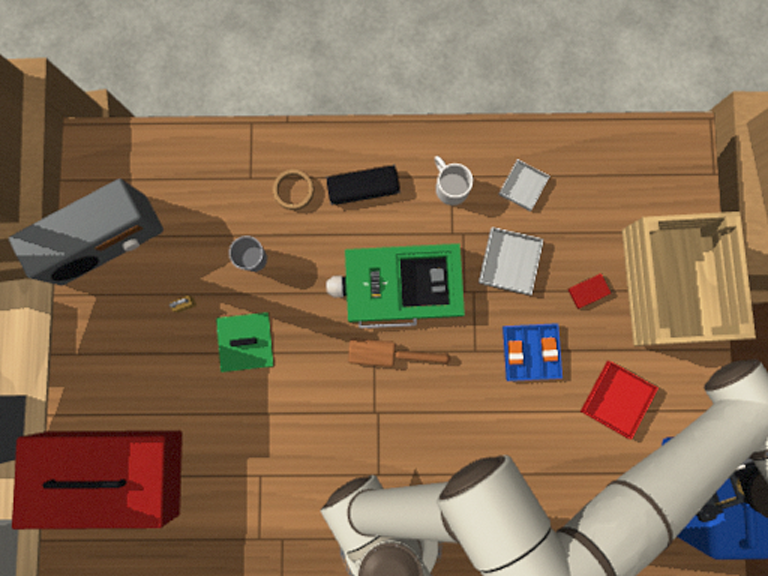

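View pics/s0.png

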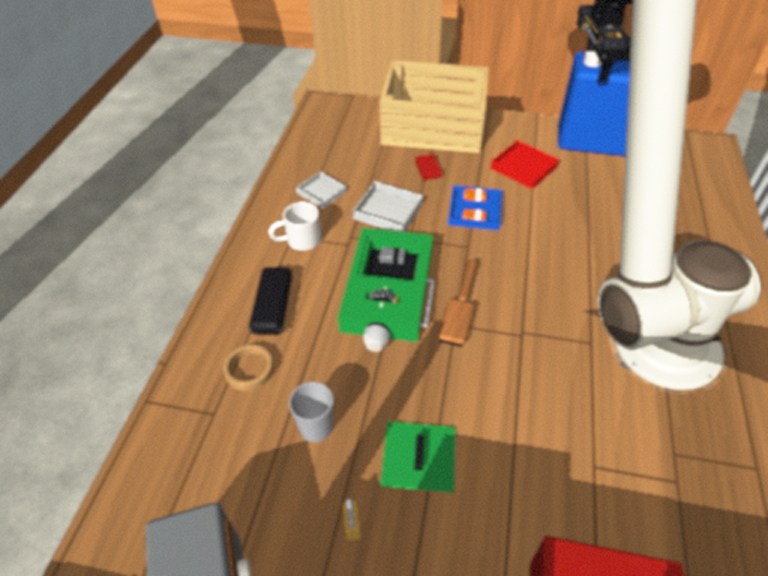

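The top view shows the lantern at about (405,283) with its lens to the left. The cover is at (245,342), and the organiser at (533,352) holds 2 orange packs. There are three tin-like things: the large aluminium tin at (512,262), a small grey one at (525,185) and a red one at (620,400). The large grey one fits, because the red one is ruled out and it is the larger of the other two. I'll confirm that in a crop and count the spent packs.

Run:
```python
import cv2,numpy as np
a=cv2.imread('pics/raw_t0.png')[100:262,215:385]; b=cv2.imread('pics/raw_s0.png')[110:232,190:350]
a=cv2.resize(a,(400,381),interpolation=cv2.INTER_CUBIC); b=cv2.resize(b,(400,305),interpolation=cv2.INTER_CUBIC)
b=cv2.copyMakeBorder(b,0,76,0,0,cv2.BORDER_CONSTANT)
cv2.imwrite('pics/c0.png',np.hstack([a,b]))
# rough outlines
im=cv2.imread('pics/raw_t0.png'); hsv=cv2.cvtColor(im,cv2.COLOR_BGR2HSV)
from h import ray
np.set_printoptions(precision=4,suppress=True)
def blobs(m,z,n,amin):
    cs,_=cv2.findContours(m,cv2.RETR_EXTERNAL,cv2.CHAIN_APPROX_NONE)
    for c in cs:
        if cv2.contourArea(c)<amin: continue
        w=np.array([ray('top',u,v,z)[:2] for u,v in c[:,0]],np.float32)
        (cx,cy),(s1,s2),an=cv2.minAreaRect(w); M=c[:,0].mean(0)
        print(n,M,'c',cx,cy,'size',s1,s2,'ang',an)
blobs(cv2.inRange(hsv,(45,80,40),(80,255,255)),0.05,'green@.05',300)
blobs(cv2.inRange(hsv,(45,80,40),(80,255,255)),0.005,'green@.005',300)
blobs(cv2.inRange(hsv,(105,120,60),(128,255,255)),0.022,'blue',300)
blobs(cv2.inRange(hsv,(5,170,170),(18,255,255)),0.024,'orange',15)
```

```text
green@.05 [162.587  227.5725] c 0.4279841482639313 0.309834361076355 size 0.11624441295862198 0.11315038055181503 ang 5.887572765350342
green@.05 [269.0203 188.0976] c 0.5525399446487427 -0.03136946260929108 size 0.15830449759960175 0.25304001569747925 ang 2.444915771484375
green@.005 [162.587  227.5725] c 0.4294942617416382 0.3196091055870056 size 0.11982046067714691 0.11663124710321426 ang 5.887572765350342
green@.005 [269.0203 188.0976] c 0.5578818321228027 -0.032091155648231506 size 0.16317440569400787 0.2608242630958557 ang 2.4449164867401123
blue [486.2384 355.7285] c 0.0270853191614151 -0.6948270797729492 size 0.18718084692955017 0.11190153658390045 ang 89.65133666992188
blue [354.5563 234.4789] c 0.40188637375831604 -0.308785617351532 size 0.11629752814769745 0.12042274326086044 ang 2.395409345626831
orange [343.2963 230.8889] c 0.41307225823402405 -0.2713005542755127 size 0.02604244276881218 0.019392196089029312 ang 89.54454803466797
orange [365.5714 229.    ] c 0.41895928978919983 -0.3444092571735382 size 0.029201028868556023 0.019407624378800392 ang 89.54295349121094
```

View pics/c0.png

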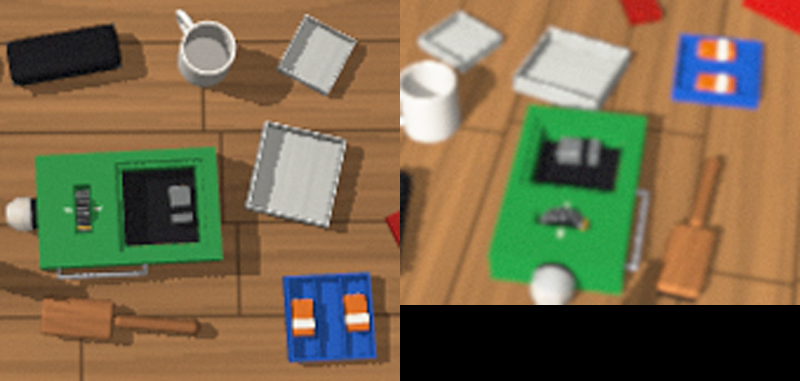

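The crop confirms the large aluminium tin (top view crop 297,175), bigger than the small grey one (318,55). There is one spent pack in the bay, at its -y end, and two fresh packs in the outer organiser slots. The yellow ridge shows on the wheel's -x side. Next I'll measure these and turn the tool so that it closes along x.

```bash
python3 - <<'E'
from h import *
np.set_printoptions(precision=4,suppress=True)
im=cv2.imread('pics/raw_t0.png'); hsv=cv2.cvtColor(im,cv2.COLOR_BGR2HSV)
def rect(m,z,n,box,amin):
    q=np.zeros_like(m); x0,y0,x1,y1=box; q[y0:y1,x0:x1]=m[y0:y1,x0:x1]
    cs,_=cv2.findContours(q,cv2.RETR_EXTERNAL,cv2.CHAIN_APPROX_NONE)
    for c in cs:
        if cv2.contourArea(c)<amin: continue
        w=np.array([ray('top',u,v,z)[:2] for u,v in c[:,0]],np.float32)
        print(n,c[:,0].mean(0),cv2.minAreaRect(w))
m=cv2.morphologyEx(cv2.inRange(hsv,(0,0,90),(180,45,255)),cv2.MORPH_CLOSE,np.ones((5,5)))
rect(m,.026,'tin',(312,145,370,202),300)
rect(cv2.inRange(hsv,(0,0,0),(180,255,60)),.045,'bay dark',(262,165,306,208),100)
rect(cv2.inRange(hsv,(0,0,70),(180,60,255)),.035,'spent grey',(272,172,299,202),3)
o=cv2.morphologyEx(cv2.inRange(hsv,(5,150,150),(18,255,255))|cv2.inRange(hsv,(0,0,180),(180,60,255)),cv2.MORPH_CLOSE,np.ones((3,3)))
rect(o,.024,'fresh',(335,215,378,255),20)
# lantern from green outline with sub-fits, marks (white on deck)
rect(cv2.inRange(hsv,(0,0,170),(180,80,255)),.05,'marks',(232,165,265,210),1)
rect(cv2.inRange(hsv,(15,120,120),(35,255,255)),.058,'yellow',(240,165,262,210),1)
rect(cv2.inRange(hsv,(0,0,0),(180,255,50)),.025,'cover ridge',(145,210,182,250),10)
E
python3 -m handwheel '[[[0,0,-1.41,0,0,0,0.087],[0,0,-1.41,0,0,0,0.087],[0,0,-1.41,0,0,0,0.087],[0,0,-1.41,0,0,0,0.087],[0,0,-1.41,0,0,0,0.087],[0,0,-1.41,0,0,0,0.087],[0,0,-1.41,0,0,0,0.087],[0,0,-1.41,0,0,0,0.087],[0,0,-1.41,0,0,0,0.087],[0,0,0,0,0,0,0.068]]]'
```

```text
tin [340.4071 173.7714] ((0.6020796298980713, -0.2680158317089081), (0.11904596537351608, 0.12829139828681946), 76.12528228759766)
bay dark [282.605  187.2269] ((0.5554505586624146, -0.07578746229410172), (0.10306112468242645, 0.09902319312095642), 2.3957552909851074)
spent grey [292.     192.1364] ((0.5406504273414612, -0.10697391629219055), (0.026181600987911224, 0.01311860978603363), 89.5177230834961)
spent grey [290.8276 182.7931] ((0.5702899098396301, -0.10262754559516907), (0.029451224952936172, 0.026369765400886536), 89.50617218017578)
fresh [343.2381 234.5476] ((0.400186687707901, -0.2720857262611389), (0.029356226325035095, 0.04515005648136139), 89.54438781738281)
fresh [366.0233 232.6744] ((0.40793338418006897, -0.3457643389701843), (0.046468403190374374, 0.029936861246824265), 7.341109752655029)
marks [243.8 188.6] ((0.5516943335533142, 0.048939116299152374), (0.006482552271336317, 0.0032548645976930857), 89.51353454589844)
yellow [250.5 196.1] ((0.5247353911399841, 0.02787279710173607), (0.01604200154542923, 0.003222515806555748), 89.5194320678711)
cover ridge [161.7838 227.7297] ((0.42862656712532043, 0.3175419867038727), (0.012110047973692417, 0.053022805601358414), 6.653680801391602)
time_s: 1.1
tcp_pos: [0.1749, -0.5997, 0.2219]
ee_rot: [[0.042, -0.999, -0.0], [-0.999, -0.042, 0.001], [-0.001, 0.0, -1.0]]
wrist_force: [0.3, -0.1, -0.2]
gripper_width: 0.964
gripper_force: 0.0
```

```bash
cat >> h.py <<'E'
def go(x,y,z,yaw=None):
    "shift from the sensed pose to a target, in tool axes; turn about tool z in 6-degree units"
    s=r.sense(); R=np.array(s['ee_rot']); d=R.T@(np.array([x,y,z])-s['tcp_pos'])
    a=np.degrees(np.arctan2(R[1,0],R[0,0]))%360
    print('shift',d.round(4),'len',np.linalg.norm(d).round(3),'yaw',a.round(2),'' if yaw is None else 'turn z %.2f'%(-(yaw-a)/6),'tilt',R[:2,2].round(4))
E
python3 -m handwheel '[[[0,0,0,-0.035,-0.03,0,0.068],[0,0,0,-0.035,-0.03,0,0.068],[0,0,0,-0.035,-0.03,0,0.068],[0,0,0,-0.035,-0.03,0,0.068],[0,0,0,-0.035,-0.03,0,0.068],[0,0,0,-0.035,-0.03,0,0.068],[0,0,0,-0.035,-0.03,0,0.068],[0,0,0,-0.035,-0.03,0,0.068],[0,0,0,-0.035,-0.03,0,0.068],[0,0,0,-0.035,-0.03,0,0.068],[0,0,0,-0.035,-0.03,0,0.068],[0,0,0,-0.035,-0.03,0,0.068]]]'
python3 -c "
from h import *
go(.559,-.105,.12,272.4)"
```

```text
time_s: 2.3
tcp_pos: [0.5179, -0.1635, 0.2226]
ee_rot: [[0.038, -0.999, 0.0], [-0.999, -0.038, 0.0], [-0.0, -0.0, -1.0]]
wrist_force: [0.3, -0.9, -0.2]
gripper_width: 0.78
gripper_force: 0.0
shift [-0.0569 -0.0433  0.1026] len 0.125 yaw 272.2 turn z -0.03 tilt [0. 0.]
```

```bash
python3 -m handwheel '[[[0,0,0,-0.019,-0.014,0.034,0.068],[0,0,0,-0.019,-0.014,0.034,0.068],[0,0,0,-0.019,-0.015,0.034,0.068],[0,0,0,0,0,0.03,0.068],[0,0,0,0,0,0,0.068],[0,0,0,0,0,0,0.068],[0,0,0,0,0,0,0.068]]]'
python3 - <<'E'
from h import *
go(.559,-.105,.018,272.4)
save('side','s1.png',(190,110,350,230),5)
E
```

```text
time_s: 3.0
tcp_pos: [0.5589, -0.1069, 0.0925]
ee_rot: [[0.041, -0.999, 0.004], [-0.999, -0.041, -0.0], [0.0, -0.004, -1.0]]
wrist_force: [0.5, -0.0, -0.5]
gripper_width: 0.782
gripper_force: 0.0
shift [-0.002   0.0001  0.0745] len 0.075 yaw 272.33 turn z -0.01 tilt [ 0.0035 -0.0002]
```

View pics/s1.png

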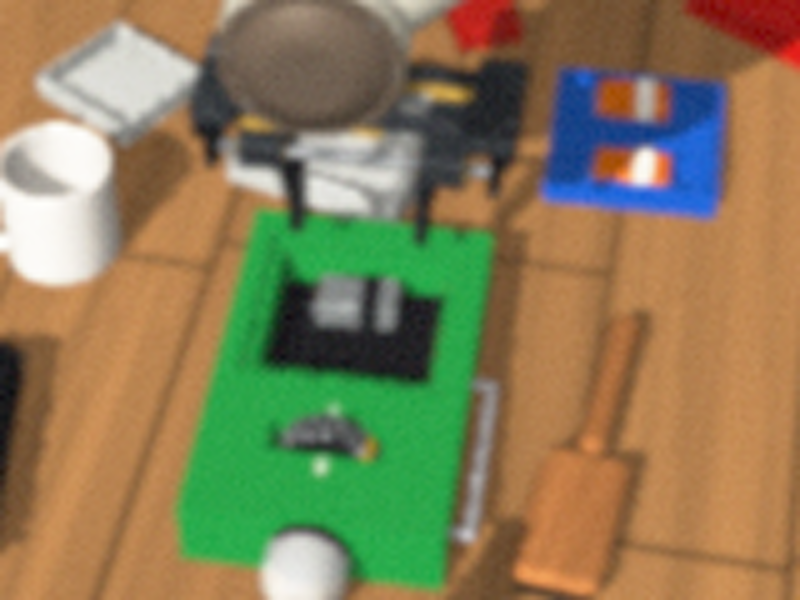

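The fingers hang above the bay at crop (295,225) and (423,240). The pack's top is at about (357,293), which I'll cross-check with a ray before descending.

```bash
python3 - <<'E'
from h import *
for u,v,z in((357,290,.035),(320,437,.05),(334,409,.05),(321,466,.05)): print(ray('side',190+u/5,110+v/5,z).round(4))
E
python3 -m handwheel '[[[0,0,0,-0.001,0,0.03,0.068],[0,0,0,-0.001,0,0.03,0.068],[0,0,0,0,0,0.014,0.068],[0,0,0,0,0,0,0.068],[0,0,0,0,0,0,0.068],[0,0,0,0,0,0,0.068]]]'
```

```text
[ 0.5587 -0.104   0.035 ]
[0.5537 0.0319 0.05  ]
[0.55   0.0091 0.05  ]
[0.5486 0.0532 0.05  ]
time_s: 3.65
tcp_pos: [0.5585, -0.1047, 0.018]
ee_rot: [[0.041, -0.999, 0.003], [-0.999, -0.041, 0.0], [-0.0, -0.003, -1.0]]
wrist_force: [0.6, 0.4, 0.2]
gripper_width: 0.78
gripper_force: 0.0
```

```bash
python3 -m handwheel '[[[0,0,0,0,0,0,0.04],[0,0,0,0,0,0,0.04],[0,0,0,0,0,0,0.04],[0,0,0,0,0,0,0.04],[0,0,0,0,0,0,0.04],[0,0,0,0,0,-0.02,0.04],[0,0,0,0,0,-0.03,0.04],[0,0,0,0,0,-0.03,0.04],[0,0,0,0,0,-0.02,0.04],[0,0,0,0,0,0,0.04],[0,0,0,0,0,0,0.04]]]'
python3 -c "
from h import *
go(.602,-.268,.1,272.4)"
```

```text
time_s: 4.75
tcp_pos: [0.5569, -0.1044, 0.116]
ee_rot: [[0.041, -0.999, -0.001], [-0.999, -0.041, 0.001], [-0.001, 0.001, -1.0]]
wrist_force: [0.5, 0.7, -2.4]
gripper_width: 0.575
gripper_force: 29.8
shift [ 0.1654 -0.0383  0.0158] len 0.17 yaw 272.37 turn z -0.01 tilt [-0.0009  0.0006]
```

```bash
python3 -m handwheel '[[[0,0,0,0.041,-0.01,0,0.04],[0,0,0,0.041,-0.01,0,0.04],[0,0,0,0.041,-0.009,0,0.04],[0,0,0,0.042,-0.009,0,0.04],[0,0,1.37,0,0,0,0.04],[0,0,1.36,0,0,0,0.04],[0,0,0,0,0,0,0.04],[0,0,0,0,0,0.035,0.04],[0,0,0,0,0,0.02,0.04],[0,0,0,0,0,0,0.04],[0,0,0,0,0,0,0.04]]]'
python3 -c "
from h import *
go(.602,-.268,.010,256)
save('side','s2.png',(190,60,350,180),5)"
```

```text
time_s: 5.85
tcp_pos: [0.6023, -0.2676, 0.061]
ee_rot: [[-0.239, -0.971, -0.002], [-0.971, 0.239, -0.0], [0.001, 0.002, -1.0]]
wrist_force: [-0.1, 0.3, -0.1]
gripper_width: 0.572
gripper_force: 29.8
shift [0.0005 0.0002 0.051 ] len 0.051 yaw 256.17 turn z 0.03 tilt [-0.0016 -0.0002]
```

View pics/s2.png

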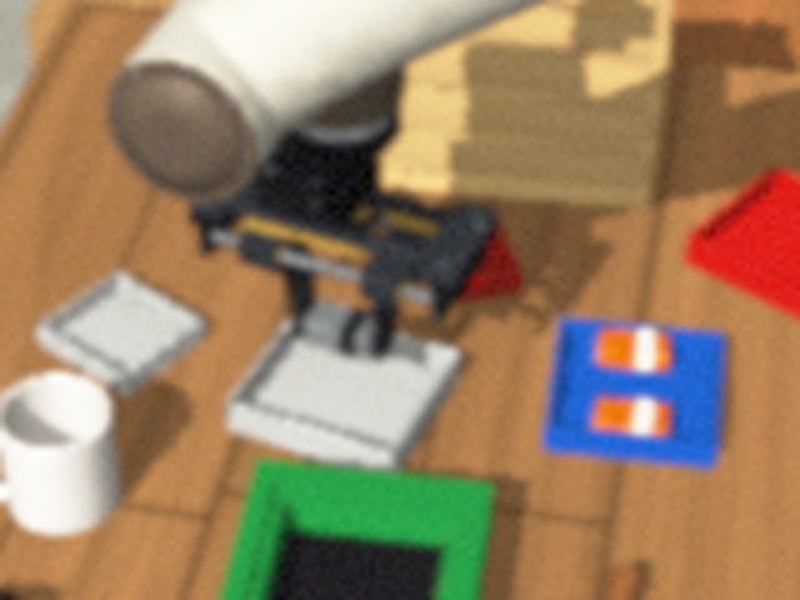

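The pack is held above the tin at about (345,325), and the bay is empty. I'll lower it and release.

```bash
python3 -m handwheel '[[[0,0,0,0,0,0.025,0.04],[0,0,0,0,0,0.025,0.04],[0,0,0,0,0,0,0.04],[0,0,0,0,0,0,0.04],[0,0,0,0,0,0,0.068],[0,0,0,0,0,0,0.068],[0,0,0,0,0,0,0.068],[0,0,0,0,0,0,0.068],[0,0,0,0,0,-0.03,0.068],[0,0,0,0,0,-0.04,0.068],[0,0,0,0,0,-0.03,0.068],[0,0,0,0,0,0,0.068]]]'
python3 -c "
from h import *
go(.401,-.272,.10,272.4)"
```

```text
time_s: 7.1
tcp_pos: [0.6058, -0.2689, 0.1178]
ee_rot: [[-0.241, -0.971, 0.011], [-0.971, 0.24, -0.004], [0.001, -0.011, -1.0]]
wrist_force: [0.7, -0.2, 0.5]
gripper_width: 0.779
gripper_force: 0.0
shift [0.0522 0.1982 0.0156] len 0.206 yaw 256.08 turn z -2.72 tilt [ 0.0109 -0.0036]
```

```bash
python3 -m handwheel '[[[0,0,-1.36,0,0,0,0.068],[0,0,-1.36,0,0,0,0.068],[0,0,0,-0.001,0.041,0,0.068],[0,0,0,-0.001,0.041,0,0.068],[0,0,0,-0.001,0.041,0,0.068],[0,0,0,-0.001,0.041,0,0.068],[0,0,0,-0.0015,0.041,0,0.068],[0,0,0,0,0,0.03,0.068],[0,0,0,0,0,0,0.068],[0,0,0,0,0,0,0.068],[0,0,0,0,0,0,0.068]]]'
python3 -c "
from h import *
go(.4005,-.272,.008,272.4)
save('side','s3.png',(190,60,350,180),5)"
```

```text
time_s: 8.2
tcp_pos: [0.3989, -0.271, 0.0822]
ee_rot: [[0.042, -0.999, 0.001], [-0.999, -0.042, -0.001], [0.001, -0.001, -1.0]]
wrist_force: [0.8, -0.6, -0.6]
gripper_width: 0.777
gripper_force: 0.0
shift [ 0.001  -0.0015  0.0742] len 0.074 yaw 272.39 turn z -0.00 tilt [ 0.0014 -0.0007]
```

View pics/s3.png

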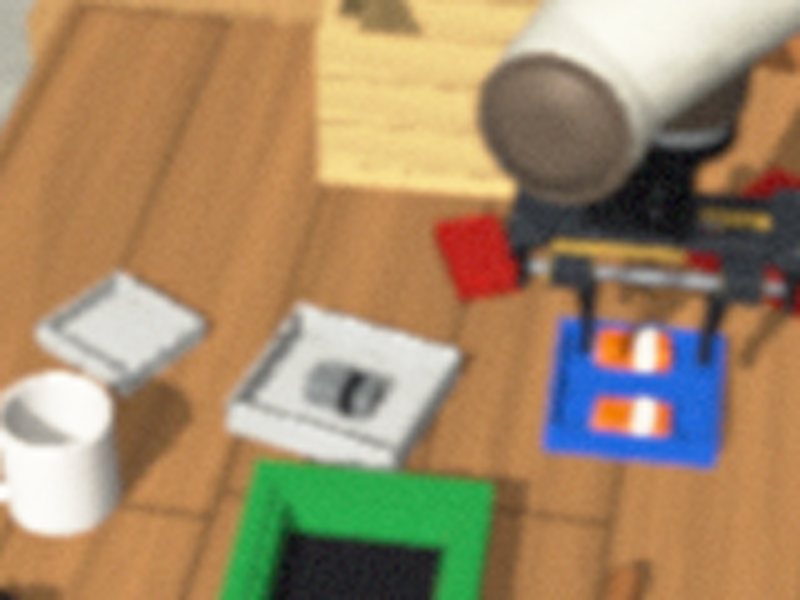

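The spent pack lies in the tin at (348,388). The fingers are over the organiser, with the fresh packs at (632,410) and (634,348). I'll check both by ray and descend.

```bash
python3 - <<'E'
from h import *
for u,v in((632,408),(634,346)): print(ray('side',190+u/5,60+v/5,.024).round(4))
E
python3 -m handwheel '[[[0,0,0,0.001,-0.0015,0.03,0.068],[0,0,0,0,0,0.03,0.068],[0,0,0,0,0,0.013,0.068],[0,0,0,0,0,0,0.068],[0,0,0,0,0,0,0.068],[0,0,0,0,0,0,0.04],[0,0,0,0,0,0,0.04],[0,0,0,0,0,0,0.04],[0,0,0,0,0,0,0.04]]]'
```

```text
[ 0.4003 -0.2737  0.024 ]
[ 0.4059 -0.3385  0.024 ]
time_s: 9.15
tcp_pos: [0.3998, -0.2718, 0.0094]
ee_rot: [[0.041, -0.999, 0.002], [-0.999, -0.041, -0.001], [0.001, -0.002, -1.0]]
wrist_force: [0.5, 0.0, 3.3]
gripper_width: 0.573
gripper_force: 30.0
```

```bash
python3 -m handwheel '[[[0,0,0,0,0,-0.03,0.04],[0,0,0,0,0,-0.04,0.04],[0,0,0,0,0,-0.03,0.04],[0,0,0,0,0,0,0.04],[0,0,0,0,0,0,0.04]]]'
python3 -c "
from h import *
go(.556,-.104,.1,272.4)"
```

```text
time_s: 9.65
tcp_pos: [0.3987, -0.2714, 0.1089]
ee_rot: [[0.04, -0.999, 0.001], [-0.999, -0.04, 0.0], [-0.0, -0.001, -1.0]]
wrist_force: [-0.7, 0.4, -2.1]
gripper_width: 0.57
gripper_force: 30.0
shift [-0.1609 -0.1639  0.0091] len 0.23 yaw 272.31 turn z -0.02 tilt [0.0011 0.0003]
```

```bash
python3 -m handwheel '[[[0,0,0,-0.032,-0.033,0,0.04],[0,0,0,-0.032,-0.033,0,0.04],[0,0,0,-0.032,-0.033,0,0.04],[0,0,0,-0.032,-0.033,0,0.04],[0,0,0,-0.033,-0.032,0,0.04],[0,0,0,0,0,0.03,0.04],[0,0,0,0,0,0,0.04],[0,0,0,0,0,0,0.04]]]'
python3 -c "
from h import *
go(.556,-.104,.022,272.4)
print(r.sense()['gripper_force'])
save('side','s4.png',(190,90,350,210),5)"
```

```text
time_s: 10.45
tcp_pos: [0.5543, -0.1044, 0.0767]
ee_rot: [[0.041, -0.999, -0.006], [-0.999, -0.041, -0.001], [0.0, 0.006, -1.0]]
wrist_force: [0.1, -0.4, 0.2]
gripper_width: 0.57
gripper_force: 30.0
shift [-0.0003 -0.002   0.0547] len 0.055 yaw 272.33 turn z -0.01 tilt [-0.0056 -0.0006]
29.991511702537537
```

View pics/s4.png

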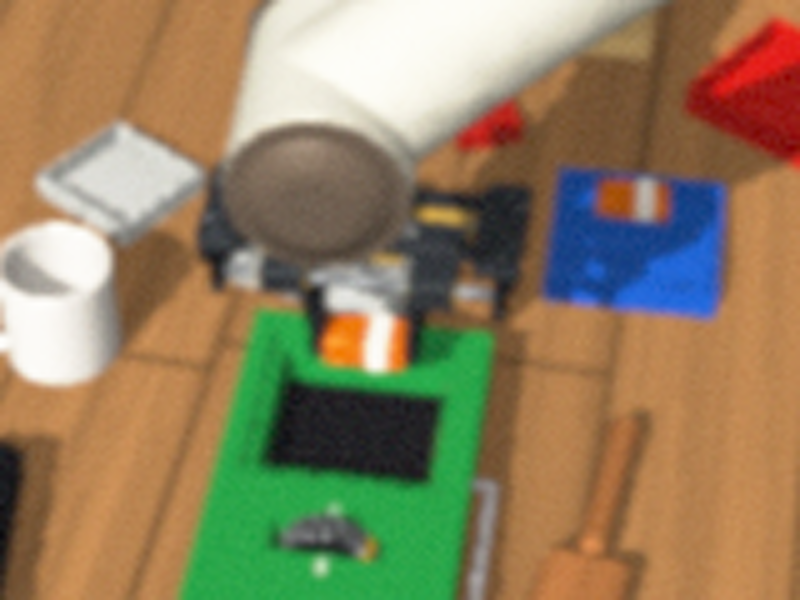

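The orange pack is held over the bay at (365,345), and one pack remains in the organiser. I'll lower this one, release it and rise.

```bash
python3 -m handwheel '[[[0,0,0,0,-0.001,0.025,0.04],[0,0,0,0,-0.001,0.02,0.04],[0,0,0,0,0,0.009,0.04],[0,0,0,0,0,0,0.04],[0,0,0,0,0,0,0.066],[0,0,0,0,0,0,0.066],[0,0,0,0,0,0,0.066],[0,0,0,0,0,0,0.066],[0,0,0,0,0,-0.03,0.064],[0,0,0,0,0,-0.04,0.062],[0,0,0,0,0,-0.02,0.062],[0,0,0,0,0,0,0.062]]]'
python3 -c "
from h import *
go(.406,-.345,.11,272.4)"
```

```text
time_s: 11.7
tcp_pos: [0.5608, -0.1039, 0.1187]
ee_rot: [[0.042, -0.999, 0.008], [-0.999, -0.042, 0.0], [0.0, -0.008, -1.0]]
wrist_force: [-0.1, -0.4, 0.2]
gripper_width: 0.715
gripper_force: 0.0
shift [0.2345 0.1648 0.0073] len 0.287 yaw 272.39 turn z -0.00 tilt [0.0085 0.    ]
```

```bash
python3 -m handwheel '[[[0,0,0,0.039,0.027,0,0.062],[0,0,0,0.039,0.027,0,0.062],[0,0,0,0.039,0.027,0,0.062],[0,0,0,0.039,0.027,0,0.062],[0,0,0,0.039,0.027,0,0.062],[0,0,0,0.039,0.027,0,0.062],[0,0,0,0,0,0.035,0.062],[0,0,0,0,0,0.02,0.062],[0,0,0,0,0,0,0.062],[0,0,0,0,0,0,0.062],[0,0,0,0,0,0,0.062]]]'
python3 -c "
from h import *
go(.406,-.345,.009,272.4)
cams.capture('top')
save('side','s5.png')"
```

```text
time_s: 12.8
tcp_pos: [0.407, -0.3445, 0.0605]
ee_rot: [[0.042, -0.999, 0.002], [-0.999, -0.042, -0.001], [0.001, -0.002, -1.0]]
wrist_force: [0.2, 0.4, -0.4]
gripper_width: 0.713
gripper_force: 0.0
shift [0.0004 0.0011 0.0515] len 0.052 yaw 272.4 turn z 0.00 tilt [ 0.0017 -0.0011]
```

```bash
python3 -m handwheel '[[[0,0,0,0,0.001,0.025,0.062],[0,0,0,0,0,0.02,0.062],[0,0,0,0,0,0.0065,0.062],[0,0,0,0,0,0,0.062],[0,0,0,0,0,0,0.04],[0,0,0,0,0,0,0.04],[0,0,0,0,0,0,0.04],[0,0,0,0,0,0,0.04]]]' && python3 -m handwheel '[[[0,0,0,0,0,-0.03,0.04],[0,0,0,0,0,-0.04,0.04],[0,0,0,0,0,-0.03,0.04],[0,0,0,0,0,0,0.04],[0,0,0,0,0,0,0.04]]]'
python3 -c "
from h import *
go(.554,-.048,.11,272.4)"
```

```text
time_s: 13.7
tcp_pos: [0.4059, -0.3448, 0.0092]
ee_rot: [[0.041, -0.999, 0.002], [-0.999, -0.041, -0.001], [0.001, -0.002, -1.0]]
wrist_force: [-0.4, 1.2, 4.3]
gripper_width: 0.572
gripper_force: 29.9
time_s: 14.2
tcp_pos: [0.4047, -0.3442, 0.1084]
ee_rot: [[0.04, -0.999, 0.001], [-0.999, -0.04, 0.0], [-0.0, -0.001, -1.0]]
wrist_force: [-0.5, 1.1, -0.1]
gripper_width: 0.571
gripper_force: 29.8
shift [-0.2899 -0.1611 -0.0014] len 0.332 yaw 272.31 turn z -0.02 tilt [0.001  0.0002]
```

```bash
python3 -m handwheel '[[[0,0,0,-0.0415,-0.023,0,0.04],[0,0,0,-0.0415,-0.023,0,0.04],[0,0,0,-0.0415,-0.023,0,0.04],[0,0,0,-0.0415,-0.023,0,0.04],[0,0,0,-0.0415,-0.023,0,0.04],[0,0,0,-0.0415,-0.023,0,0.04],[0,0,0,-0.0415,-0.023,0,0.04],[0,0,0,0,0,0.03,0.04],[0,0,0,0,0,0,0.04],[0,0,0,0,0,0,0.04]]]'
python3 -c "
from h import *
go(.554,-.048,.022,272.4)
print(r.sense()['gripper_force'])
save('side','s6.png',(190,90,350,210),5)"
```

```text
time_s: 15.2
tcp_pos: [0.5522, -0.0481, 0.0764]
ee_rot: [[0.041, -0.999, -0.005], [-0.999, -0.041, -0.001], [0.001, 0.005, -1.0]]
wrist_force: [0.1, -0.9, -0.5]
gripper_width: 0.572
gripper_force: 29.8
shift [-0.0001 -0.0021  0.0544] len 0.054 yaw 272.33 turn z -0.01 tilt [-0.0052 -0.0011]
29.835153222084045
```

View pics/s6.png

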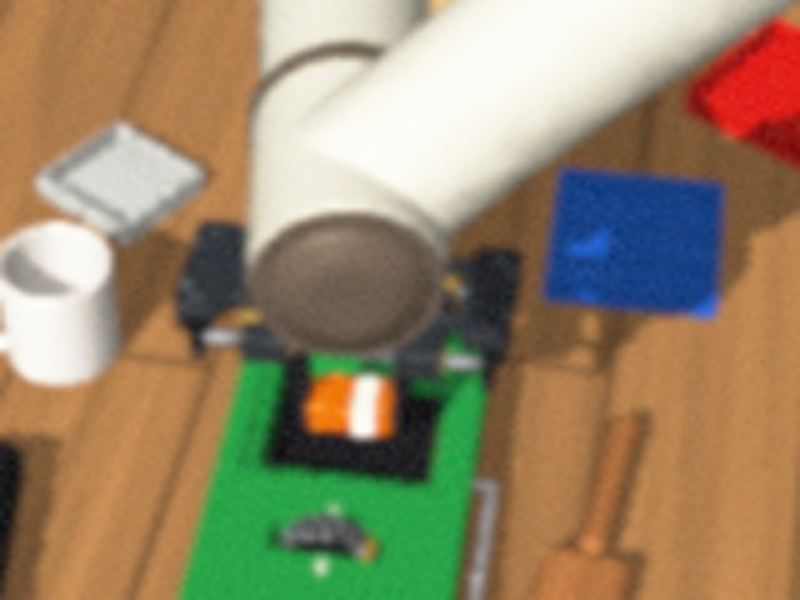

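The second pack is held over the bay at (350,405), and the organiser is empty. I'll lower and release it.

```bash
python3 -m handwheel '[[[0,0,0,0,-0.001,0.025,0.04],[0,0,0,0,-0.001,0.02,0.04],[0,0,0,0,0,0.009,0.04],[0,0,0,0,0,0,0.04],[0,0,0,0,0,0,0.066],[0,0,0,0,0,0,0.066],[0,0,0,0,0,0,0.066],[0,0,0,0,0,0,0.066],[0,0,0,0,0,-0.03,0.064],[0,0,0,0,0,-0.04,0.062],[0,0,0,0,0,-0.04,0.062],[0,0,0,0,0,-0.03,0.062]]]' && python3 -m handwheel '[[[0,0,0,-0.04,0.02,0,0.05],[0,0,0,-0.045,0.02,0,0.05],[0,0,0,-0.045,0.02,0,0.05],[0,0,0,-0.045,0.02,0,0.05],[0,0,0,-0.045,0.02,0,0.05],[0,0,0,0,0,0,0.05],[0,0,0,0,0,0,0.05]]]'
python3 - <<'E'
from h import *
a=save('top','t7.png'); 
crop=cv2.resize(a[150:262,225:385],None,fx=4,fy=4,interpolation=cv2.INTER_CUBIC)
b=cv2.resize(a[180:270,125:215],(450,450),interpolation=cv2.INTER_CUBIC)
b=cv2.resize(b,(160,160)); crop[-160:,-160:]=b
cv2.imwrite('pics/c7.png',crop)
hsv=cv2.cvtColor(a,cv2.COLOR_BGR2HSV)
m=cv2.inRange(hsv,(45,80,40),(80,255,255)); cs,_=cv2.findContours(m,cv2.RETR_EXTERNAL,cv2.CHAIN_APPROX_NONE)
for c in cs:
    if cv2.contourArea(c)>150: print(c[:,0].mean(0),cv2.minAreaRect(np.array([ray('top',u,v,.005)[:2] for u,v in c[:,0]],np.float32)))
m=cv2.inRange(hsv,(0,0,0),(180,255,50)); m[:200]=0; m[:,200:]=0
cs,_=cv2.findContours(m,cv2.RETR_EXTERNAL,cv2.CHAIN_APPROX_NONE)
for c in cs:
    if cv2.contourArea(c)>15: print('dark',c[:,0].mean(0),cv2.minAreaRect(np.array([ray('top',u,v,.025)[:2] for u,v in c[:,0]],np.float32)))
print(r.sense()['tcp_pos'])
E
```

```text
time_s: 16.45
tcp_pos: [0.5567, -0.0474, 0.1672]
ee_rot: [[0.041, -0.999, 0.004], [-0.999, -0.041, 0.0], [-0.0, -0.004, -1.0]]
wrist_force: [0.9, 0.4, -0.3]
gripper_width: 0.717
gripper_force: 0.0
time_s: 17.15
tcp_pos: [0.4466, 0.1694, 0.1645]
ee_rot: [[0.044, -0.999, 0.001], [-0.999, -0.044, 0.0], [-0.0, -0.001, -1.0]]
wrist_force: [-0.3, 0.4, 0.1]
gripper_width: 0.571
gripper_force: 0.0
[154.31746032 206.52380952] ((0.49118566513061523, 0.3404281735420227), (0.06658437848091125, 0.06729090213775635), 5.8983941078186035)
[269.0203252  188.09756098] ((0.557919442653656, -0.03209960460662842), (0.16297651827335358, 0.26080965995788574), 2.395474433898926)
dark [ 56.         322.53571429] ((0.13090211153030396, 0.6492038369178772), (0.17211702466011047, 0.01543455384671688), 89.61731719970703)
dark [  6.47747748 284.2972973 ] ((0.24676638841629028, 0.8090521097183228), (0.13639244437217712, 0.05173875764012337), 3.6369853019714355)
dark [194.52777778 234.63888889] ((0.4070514738559723, 0.21239082515239716), (0.02932392805814743, 0.03467470034956932), 6.638411045074463)
[0.44693696 0.16840897 0.16434366]
```

View pics/c7.png

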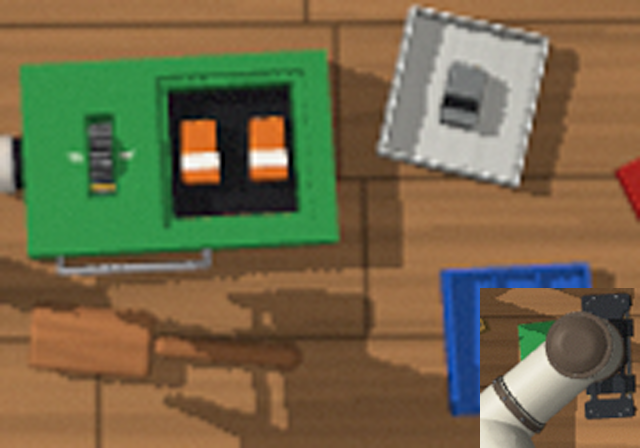

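Both fresh packs lie in the bay at (201,150) and (268,148), and the spent pack is in the tin at (462,95). The arm hides the cover from the top camera, so I'll locate it from the side.

Run:
```python
from h import *
a=save('side','s8.png',(220,240,340,360),4)
im=cv2.imread('pics/raw_s8.png');hsv=cv2.cvtColor(im,cv2.COLOR_BGR2HSV)
m=cv2.inRange(hsv,(45,80,30),(80,255,255)); m[:240]=0
m=cv2.morphologyEx(m,cv2.MORPH_CLOSE,np.ones((9,9)))
cs,_=cv2.findContours(m,cv2.RETR_EXTERNAL,cv2.CHAIN_APPROX_NONE)
for c in cs:
    if cv2.contourArea(c)>150: print(c[:,0].mean(0),cv2.minAreaRect(np.array([ray('side',u,v,.005)[:2] for u,v in c[:,0]],np.float32)))
m=cv2.inRange(hsv,(0,0,0),(180,255,55)); m[:280]=0;m[330:]=0;m[:,:255]=0;m[:,305:]=0
cs,_=cv2.findContours(m,cv2.RETR_EXTERNAL,cv2.CHAIN_APPROX_NONE)
for c in cs:
    if cv2.contourArea(c)>8: print('dark',c[:,0].mean(0),cv2.minAreaRect(np.array([ray('side',u,v,.02)[:2] for u,v in c[:,0]],np.float32)))
```

```text
[264.93678161 299.23563218] ((0.46604737639427185, 0.31511828303337097), (0.11956684291362762, 0.11677595973014832), 6.492432594299316)
dark [265.08888889 296.22222222] ((0.46534186601638794, 0.3158353567123413), (0.010392328724265099, 0.054565101861953735), 5.238973140716553)
```

View pics/s8.png

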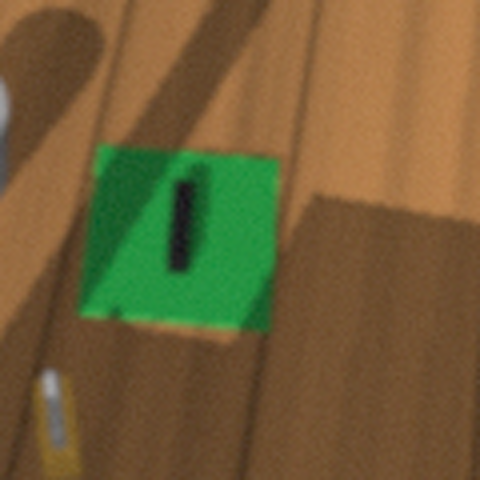

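The cover has been knocked about 37 mm to (0.466, 0.315), with a yaw of about 6°. The outline size of 119.6 x 116.8 mm fits, so it lies flat. I'll move above it.

```bash
python3 -m handwheel '[[[0,0,-0.6,0,0,0,0.04],[0,0,0,-0.036,-0.008,0,0.04],[0,0,0,-0.036,-0.009,0,0.04],[0,0,0,-0.036,-0.009,0,0.04],[0,0,0,-0.036,-0.009,0,0.04],[0,0,0,0,0,0.04,0.04],[0,0,0,0,0,0.03,0.04],[0,0,0,0,0,0.02,0.04],[0,0,0,0,0,0,0.04],[0,0,0,0,0,0,0.04]]]'
python3 - <<'E'
from h import *
go(.466,.316,.008,276)
a=save('side','s9.png',(220,240,340,360),4)
im=cv2.imread('pics/raw_s9.png');hsv=cv2.cvtColor(im,cv2.COLOR_BGR2HSV)
m=cv2.inRange(hsv,(45,80,30),(80,255,255)); m[:240]=0
m=cv2.morphologyEx(m,cv2.MORPH_CLOSE,np.ones((9,9)))
cs,_=cv2.findContours(m,cv2.RETR_EXTERNAL,cv2.CHAIN_APPROX_NONE)
for c in cs:
    if cv2.contourArea(c)>150: print(c[:,0].mean(0),cv2.minAreaRect(np.array([ray('side',u,v,.005)[:2] for u,v in c[:,0]],np.float32)))
E
```

```text
time_s: 18.25
tcp_pos: [0.4681, 0.3142, 0.0743]
ee_rot: [[0.102, -0.995, 0.0], [-0.995, -0.102, -0.0], [0.0, -0.0, -1.0]]
wrist_force: [0.1, 0.3, -0.0]
gripper_width: 0.462
gripper_force: 0.0
shift [-0.0021  0.0019  0.0663] len 0.066 yaw 275.83 turn z -0.03 tilt [ 0.0002 -0.0005]
[264.85889571 301.88957055] ((0.4654483199119568, 0.3210776746273041), (0.11923953890800476, 0.1050594374537468), 6.322479724884033)
```

View pics/s9.png

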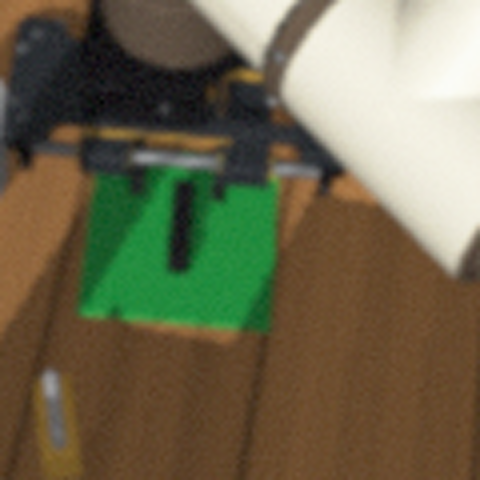

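The fingers at (140,185) and (220,190) straddle the ridge at (182,225). I'll descend and close.

```bash
python3 -m handwheel '[[[0,0,0,-0.002,0.002,0.03,0.04],[0,0,0,0,0,0.025,0.04],[0,0,0,0,0,0.011,0.04],[0,0,0,0,0,0,0.04],[0,0,0,0,0,0,0.005],[0,0,0,0,0,0,0.005],[0,0,0,0,0,0,0.005],[0,0,0,0,0,0,0.005],[0,0,0,0,0,0,0.005],[0,0,0,0,0,0,0.005]]]' && python3 -m handwheel '[[[0,0,0,0,0,-0.02,0.005],[0,0,0,0,0,-0.04,0.005],[0,0,0,0,0,-0.04,0.005],[0,0,0,0,0,-0.03,0.005],[0,0,0,0,0,0,0.005],[0,0,0,0,0,0,0.005],[0,0,0,0,0,0,0.005]]]'
python3 - <<'E'
from h import *
go(.555,-.076,.10,272.4)
save('side','s10.png',(200,200,360,320),5)
E
```

```text
time_s: 19.3
tcp_pos: [0.4654, 0.3174, 0.0089]
ee_rot: [[0.104, -0.995, 0.001], [-0.995, -0.104, 0.001], [-0.001, -0.002, -1.0]]
wrist_force: [0.1, 0.8, 4.8]
gripper_width: 0.154
gripper_force: 30.0
time_s: 20.0
tcp_pos: [0.4636, 0.3159, 0.1361]
ee_rot: [[0.103, -0.995, -0.003], [-0.995, -0.103, -0.003], [0.002, 0.003, -1.0]]
wrist_force: [0.1, 0.7, -2.6]
gripper_width: 0.153
gripper_force: 30.0
shift [ 0.3991 -0.0508  0.0368] len 0.404 yaw 275.91 turn z 0.58 tilt [-0.0032 -0.0026]
```

View pics/s10.png

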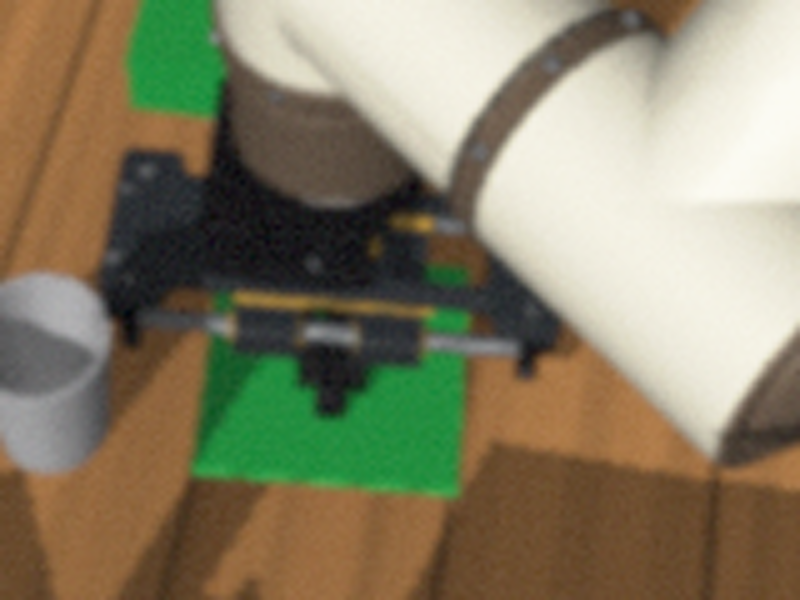

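The cover is held level by its ridge, with its front edge from (195,475) to (460,493). I'll work out the offset in the hand, then carry it over the pocket.

```bash
python3 - <<'E'
from h import *
for z in(.127,.132):
    p=(ray('side',200+195/5,200+475/5,z)+ray('side',200+460/5,200+493/5,z))/2
    print(z,p, 'centre',p[:2]-.058*np.array([-.1035,.9946])-r.sense()['tcp_pos'][:2])
E
python3 -m handwheel '[[[0,0,0.58,0,0,0,0.005],[0,0,0,0.044,-0.008,0,0.005],[0,0,0,0.044,-0.008,0,0.005],[0,0,0,0.044,-0.008,0,0.005],[0,0,0,0.044,-0.008,0,0.005],[0,0,0,0.044,-0.008,0,0.005],[0,0,0,0.044,-0.008,0,0.005],[0,0,0,0.044,-0.009,0,0.005],[0,0,0,0.044,-0.009,0,0.005],[0,0,0,0.043,-0.009,0,0.005],[0,0,0,0,0,0,0.005],[0,0,0,0,0,0,0.005]]]'
python3 - <<'E'
from h import *
go(.555,-.076,.07,272.4); print(r.sense()['gripper_force'])
E
```

```text
0.127 [0.45481227 0.36905974 0.127     ] centre [-0.00288345 -0.00450439]
0.132 [0.45437659 0.37143507 0.132     ] centre [-0.00331913 -0.00212906]
time_s: 21.25
tcp_pos: [0.5557, -0.0757, 0.1362]
ee_rot: [[0.04, -0.999, -0.004], [-0.999, -0.04, -0.0], [-0.0, 0.004, -1.0]]
wrist_force: [0.0, 0.7, -1.6]
gripper_width: 0.157
gripper_force: 30.0
shift [0.0003 0.0005 0.0662] len 0.066 yaw 272.3 turn z -0.02 tilt [-0.0037 -0.0001]
29.998104572296143
```

```bash
python3 -m handwheel '[[[0,0,0,0,0,0.03,0.005],[0,0,0,0,0,0.025,0.005],[0,0,0,0,0,0.012,0.005],[0,0,0,0,0,0,0.005],[0,0,0,0,0,0,0.005],[0,0,0,0,0,0,0.005]]]'
python3 - <<'E'
from h import *
go(.555,-.076,.06,272.4); print(r.sense()['gripper_force'])
save('side','s11.png',(205,130,305,230),6)
save('top','t11.png')
E
```

```text
time_s: 21.85
tcp_pos: [0.5578, -0.0741, 0.0724]
ee_rot: [[0.044, -0.999, 0.003], [-0.999, -0.044, 0.0], [0.0, -0.003, -1.0]]
wrist_force: [0.3, -0.2, -1.7]
gripper_width: 0.157
gripper_force: 30.0
shift [0.0018 0.0029 0.0124] len 0.013 yaw 272.52 turn z 0.02 tilt [0.0027 0.0001]
29.998143017292023
```

View pics/s11.png

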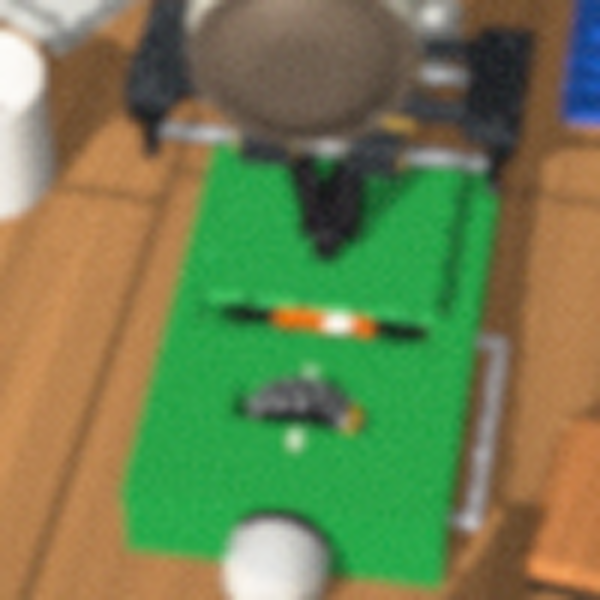

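The cover hovers over the bay. Its bright front edge runs from (207,293) to (435,315), and the bay's front lip is just below it. I'll compute the offset.

Run:
```python
from h import *
np.set_printoptions(precision=4,suppress=True)
im=cv2.imread('pics/raw_s11.png').astype(int)
# brightness profile down columns through cover front edge
for u in (241,246,251,256,261,266,271,274):
    print(u,[tuple(im[v,u]) [1] for v in range(172,192)],'R',[im[v,u,2] for v in range(176,192)])
L=np.array([.5525,-.0314,0]);a=np.radians(2.4);Rz=np.array([[np.cos(a),-np.sin(a),0],[np.sin(a),np.cos(a),0],[0,0,1]])
tcp=r.sense()['tcp_pos']
for n,p in(('pocket front deck L',[-.062,.0155,.05]),('pocket front deck R',[.062,.0155,.05]),('bay mouth front L',[.054,.007,.045]),('R',[-.054,.007,.045])): print(n,proj('side',L+Rz@np.array(p)))
for x in(-.06,0,.06):
  for z in(-.009,-.004): print('cover front',x,z,proj('side',tcp+Rz@np.array([x,.058,z])))
```

```text
241 [np.int64(169), np.int64(163), np.int64(165), np.int64(162), np.int64(165), np.int64(168), np.int64(181), np.int64(189), np.int64(158), np.int64(133), np.int64(127), np.int64(139), np.int64(151), np.int64(160), np.int64(163), np.int64(164), np.int64(162), np.int64(164), np.int64(164), np.int64(164)] R [np.int64(39), np.int64(42), np.int64(52), np.int64(62), np.int64(48), np.int64(35), np.int64(32), np.int64(33), np.int64(35), np.int64(36), np.int64(43), np.int64(37), np.int64(32), np.int64(43), np.int64(38), np.int64(46)]
246 [np.int64(167), np.int64(166), np.int64(169), np.int64(165), np.int64(164), np.int64(166), np.int64(162), np.int64(152), np.int64(127), np.int64(79), np.int64(43), np.int64(84), np.int64(131), np.int64(159), np.int64(167), np.int64(164), np.int64(165), np.int64(168), np.int64(163), np.int64(168)] R [np.int64(40), np.int64(42), np.int64(40), np.int64(42), np.int64(39), np.int64(37), np.int64(22), np.int64(29), np.int64(38), np.int64(39), np.int64(46), np.int64(41), np.int64(39), np.int64(47), np.int64(37), np.int64(42)]
251 [np.int64(164), np.int64(162), np.i
[... 2867 characters left out ...]
p.int64(137), np.int64(161), np.int64(163), np.int64(164), np.int64(170)] R [np.int64(41), np.int64(42), np.int64(41), np.int64(39), np.int64(35), np.int64(45), np.int64(46), np.int64(50), np.int64(41), np.int64(33), np.int64(30), np.int64(39), np.int64(46), np.int64(42), np.int64(40), np.int64(47)]
pocket front deck L [278.2875 187.8798]
pocket front deck R [237.73   183.1881]
bay mouth front L [240.9138 182.5217]
R [275.9722 186.5666]
cover front -0.06 -0.009 [276.7218 184.6009]
cover front -0.06 -0.004 [276.7654 183.4844]
cover front 0 -0.009 [256.8371 182.3185]
cover front 0 -0.004 [256.8176 181.2013]
cover front 0.06 -0.009 [237.1809 180.0624]
cover front 0.06 -0.004 [237.0998 178.9445]
```

The cover sits about 3.5 mm toward -y in the hand. So I'll aim the TCP at (0.555, -0.0725) and lower it gently, watching the force.

```bash
python3 -m handwheel '[[[0,0,0,-0.0018,0.0026,0.006,0.005],[0,0,0,0,0,0.004,0.005],[0,0,0,0,0,0,0.005],[0,0,0,0,0,0,0.005],[0,0,0,0,0,0,0.005]]]'
python3 -c "
from h import *
go(.555,-.0725,.054,272.4)"
```

```text
time_s: 22.45
tcp_pos: [0.5541, -0.0729, 0.0611]
ee_rot: [[0.043, -0.999, 0.0], [-0.999, -0.043, -0.0], [0.0, -0.0, -1.0]]
wrist_force: [-0.3, -0.4, -1.4]
gripper_width: 0.157
gripper_force: 30.0
shift [-0.0004 -0.0009  0.0071] len 0.007 yaw 272.46 turn z 0.01 tilt [ 0.0002 -0.    ]
```

```bash
python3 -m handwheel '[[[0,0,0,0,-0.001,0.002,0.005],[0,0,0,0,0,0.002,0.005],[0,0,0,0,0,0,0.005],[0,0,0,0,0,0,0.005]]]'; python3 -m handwheel '[[[0,0,0,0,0,0.002,0.005],[0,0,0,0,0,0,0.005],[0,0,0,0,0,0,0.005]]]'
```

```text
time_s: 22.85
tcp_pos: [0.5549, -0.0728, 0.0569]
ee_rot: [[0.043, -0.999, -0.0], [-0.999, -0.043, -0.0], [0.0, 0.0, -1.0]]
wrist_force: [-0.4, -0.2, -2.2]
gripper_width: 0.154
gripper_force: 30.0
time_s: 23.15
tcp_pos: [0.5549, -0.0728, 0.055]
ee_rot: [[0.043, -0.999, -0.0], [-0.999, -0.043, -0.0], [0.0, 0.0, -1.0]]
wrist_force: [0.5, 0.1, -2.1]
gripper_width: 0.155
gripper_force: 30.0
```

```bash
python3 -m handwheel '[[[0,0,0,0,0,0.001,0.005],[0,0,0,0,0,0,0.005],[0,0,0,0,0,0,0.005]]]'; python3 -m handwheel '[[[0,0,0,0,0,0.001,0.005],[0,0,0,0,0,0,0.005],[0,0,0,0,0,0,0.005]]]'
```

```text
time_s: 23.45
tcp_pos: [0.555, -0.0728, 0.0541]
ee_rot: [[0.043, -0.999, 0.0], [-0.999, -0.043, 0.0], [-0.0, -0.0, -1.0]]
wrist_force: [0.0, -0.9, -2.5]
gripper_width: 0.161
gripper_force: 30.0
time_s: 23.75
tcp_pos: [0.5551, -0.0728, 0.0539]
ee_rot: [[0.043, -0.999, 0.0], [-0.999, -0.043, -0.0], [0.0, -0.0, -1.0]]
wrist_force: [-2.8, 0.6, 5.8]
gripper_width: 0.158
gripper_force: 30.0
```

Contact came at an underside height of 0.045, so the cover is seated. I'll release it, rise clear and look.

```bash
python3 -m handwheel '[[[0,0,0,0,0,0,0.04],[0,0,0,0,0,0,0.04],[0,0,0,0,0,0,0.04],[0,0,0,0,0,0,0.04],[0,0,0,0,0,-0.03,0.04],[0,0,0,0,0,-0.04,0.02],[0,0,0,0.02,0.02,-0.04,0],[0,0,0,0.04,0.02,-0.02,0],[0,0,0,0.045,0,0,0],[0,0,0,0.045,0,0,0],[0,0,0,0.045,0,0,0],[0,0,0,0,0,0,0]]]'
python3 - <<'E'
from h import *
a=cams.capture('side')[:,:,::-1]; b=cams.capture('top')[:,:,::-1]
cv2.imwrite('pics/raw_s12.png',a); cv2.imwrite('pics/raw_t12.png',b)
A=cv2.resize(a[130:230,205:305],(400,400),interpolation=cv2.INTER_CUBIC);B=cv2.resize(b[140:240,220:320],(400,400),interpolation=cv2.INTER_CUBIC)
cv2.imwrite('pics/c12.png',np.hstack([A,B])); print(r.sense()['tcp_pos'])
E
```

```text
time_s: 24.95
tcp_pos: [0.5231, -0.2738, 0.1825]
ee_rot: [[0.037, -0.999, -0.0], [-0.999, -0.037, -0.001], [0.001, 0.0, -1.0]]
wrist_force: [-1.1, 0.5, -0.6]
gripper_width: 0.012
gripper_force: 0.0
[ 0.52284368 -0.2702683   0.18235066]
```

View pics/c12.png

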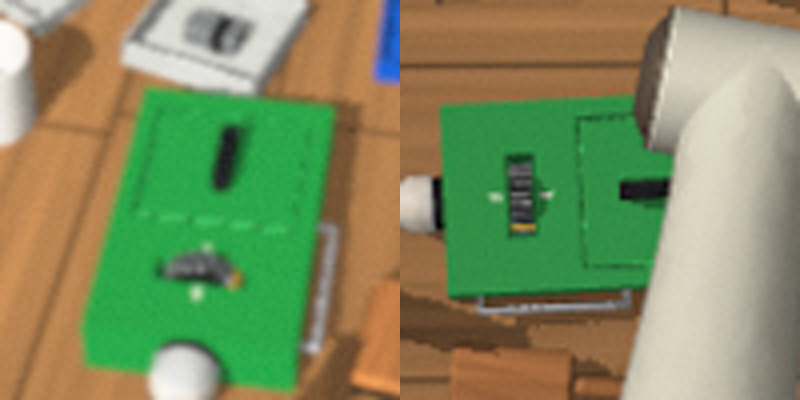

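The cover is flush (the seam reads as a thin dashed line all round), the ridge is at (228,158) and the tin's pack is at (220,35). Yellow is visible at the -x end of the wheel (523,228), about 3 clicks short. Next I'll bring the closed fingertips over the wheel.

Run:
```python
from h import *
L=np.array([.5499,.0305,.035])
im=cv2.imread('pics/raw_t12.png'); hsv=cv2.cvtColor(im,cv2.COLOR_BGR2HSV); m=cv2.inRange(hsv,(15,110,110),(35,255,255)); m[:, :235]=0;m[:,268:]=0;m[:165]=0;m[215:]=0
print('yellow px',np.argwhere(m).mean(0)[::-1])
for th in(.6,.9,1.2,1.5): print(th,proj('top',L+.0285*np.array([-np.sin(th),0,np.cos(th)])))
go(.537,.030,.09,272.4)
```

```text
yellow px [246.63636364 187.72727273]
0.6 [249.66051787 193.67654567]
0.9 [249.71908053 195.79230467]
1.2 [249.78711878 197.32712789]
1.5 [249.85826649 198.1480192 ]
shift [-0.2994 -0.0264  0.0925] len 0.314 yaw 272.32 turn z -0.01 tilt [-0.001   0.0006]
```

```bash
python3 -m handwheel '[[[0,0,0,-0.043,-0.004,0,0],[0,0,0,-0.043,-0.004,0,0],[0,0,0,-0.043,-0.004,0,0],[0,0,0,-0.043,-0.004,0,0],[0,0,0,-0.043,-0.004,0,0],[0,0,0,-0.042,-0.004,0,0],[0,0,0,-0.042,-0.002,0,0],[0,0,0,0,0,0.04,0],[0,0,0,0,0,0.04,0],[0,0,0,0,0,0.012,0],[0,0,0,0,0,0,0],[0,0,0,0,0,0,0]]]'
python3 -c "
from h import *
go(.537,.030,.0645,272.4)"
```

```text
time_s: 26.25
tcp_pos: [0.5376, 0.0309, 0.0925]
ee_rot: [[0.044, -0.999, 0.002], [-0.999, -0.044, 0.0], [-0.0, -0.002, -1.0]]
wrist_force: [0.2, 0.2, -0.2]
gripper_width: 0.004
gripper_force: 0.0
shift [0.0009 0.0008 0.028 ] len 0.028 yaw 272.52 turn z 0.02 tilt [0.0025 0.0001]
```

```bash
python3 -m handwheel '[[[0,0,0,0.001,0.001,0.015,0],[0,0,0,0,0,0.011,0],[0,0,0,0,0,0,0],[0,0,0,0,0,0,0],[0,0,0,0,0,0,0]]]'; python3 -m handwheel '[[[0,0,0,0,0,0.001,0],[0,0,0,0,0,0,0],[0,0,0,0,0,0,0]]]'; python3 -m handwheel '[[[0,0,0,0,0,0.001,0],[0,0,0,0,0,0,0],[0,0,0,0,0,0,0]]]'
```

```text
time_s: 26.75
tcp_pos: [0.5363, 0.0295, 0.066]
ee_rot: [[0.043, -0.999, 0.002], [-0.999, -0.043, 0.0], [-0.0, -0.002, -1.0]]
wrist_force: [-0.5, 0.2, -0.0]
gripper_width: 0.007
gripper_force: 0.0
time_s: 27.05
tcp_pos: [0.5357, 0.0295, 0.0642]
ee_rot: [[0.043, -0.999, 0.0], [-0.999, -0.043, 0.0], [-0.0, -0.0, -1.0]]
wrist_force: [-0.7, 0.2, 0.3]
gripper_width: 0.007
gripper_force: 0.0
time_s: 27.35
tcp_pos: [0.5355, 0.0295, 0.063]
ee_rot: [[0.043, -0.999, -0.0], [-0.999, -0.043, -0.0], [0.0, 0.0, -1.0]]
wrist_force: [0.2, 1.0, 0.0]
gripper_width: 0.006
gripper_force: 0.0
```

```bash
python3 -m handwheel '[[[0,0,0,0,0,0.001,0],[0,0,0,0,0,0,0],[0,0,0,0,0,0,0]]]'; python3 -c "
from h import *
save('side','s13.png',(215,170,295,230),8)"
```

```text
time_s: 27.65
tcp_pos: [0.5357, 0.0295, 0.0623]
ee_rot: [[0.043, -0.999, 0.0], [-0.999, -0.043, 0.0], [-0.0, -0.0, -1.0]]
wrist_force: [-0.8, -0.5, 3.6]
gripper_width: 0.008
gripper_force: 1.4
```

View pics/s13.png

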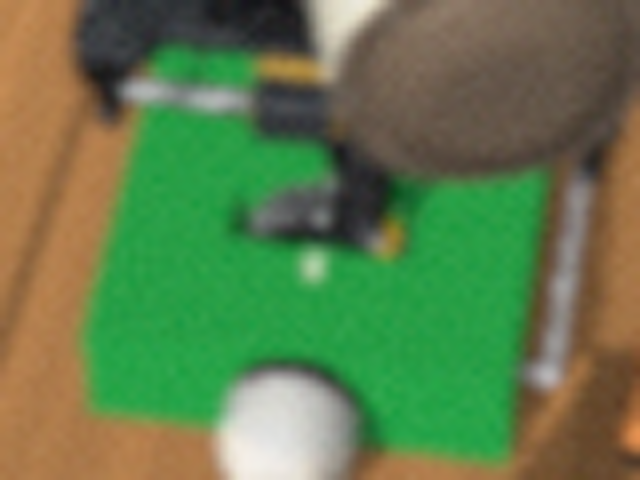

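The tip rests on the wheel's -x shoulder at (365,190), at 3.6 N. I'll lift, move nearer the top and drag one click at a time. From here I'll use only numeric measurements, because the viewing budget is used up.

```bash
python3 -m handwheel '[[[0,0,0,0,0,-0.004,0],[0,0,0,0,-0.009,0,0],[0,0,0,0,0,0,0],[0,0,0,0,0,0,0],[0,0,0,0,0,0,0]]]'; python3 -m handwheel '[[[0,0,0,0,0,0.002,0],[0,0,0,0,0,0.001,0],[0,0,0,0,0,0,0],[0,0,0,0,0,0,0]]]'
```

```text
time_s: 28.2
tcp_pos: [0.5444, 0.0298, 0.0657]
ee_rot: [[0.043, -0.999, -0.001], [-0.999, -0.043, -0.0], [0.0, 0.001, -1.0]]
wrist_force: [-0.3, -0.1, -0.8]
gripper_width: 0.002
gripper_force: 0.0
time_s: 28.6
tcp_pos: [0.5447, 0.0299, 0.0633]
ee_rot: [[0.043, -0.999, 0.0], [-0.999, -0.043, 0.0], [-0.0, -0.0, -1.0]]
wrist_force: [-1.3, -0.0, 1.1]
gripper_width: 0.006
gripper_force: 0.9
```

```bash
python3 -m handwheel '[[[0,0,0,0,0,0.0005,0],[0,0,0,0,0,0,0],[0,0,0,0,0,0,0]]]'; python3 -m handwheel '[[[0,0,0,0,-0.0015,0,0],[0,0,0,0,-0.0015,0,0],[0,0,0,0,-0.0015,0,0]]]';python3 -m handwheel '[[[0,0,0,0,-0.0015,0,0],[0,0,0,0,-0.0015,0,0],[0,0,0,0,-0.001,0,0],[0,0,0,0,0,0,0],[0,0,0,0,0,0,0]]]'
```

```text
time_s: 28.9
tcp_pos: [0.5453, 0.0299, 0.0634]
ee_rot: [[0.043, -0.999, 0.002], [-0.999, -0.043, 0.0], [-0.0, -0.002, -1.0]]
wrist_force: [-1.0, -0.7, 4.8]
gripper_width: 0.003
gripper_force: 2.4
time_s: 29.2
tcp_pos: [0.5494, 0.03, 0.0634]
ee_rot: [[0.043, -0.999, 0.001], [-0.999, -0.043, -0.0], [0.0, -0.001, -1.0]]
wrist_force: [-0.5, 0.2, 6.5]
gripper_width: 0.003
gripper_force: 2.8
time_s: 29.7
tcp_pos: [0.554, 0.0302, 0.0637]
ee_rot: [[0.044, -0.999, 0.002], [-0.999, -0.044, 0.0], [0.0, -0.002, -1.0]]
wrist_force: [1.0, 0.2, 6.8]
gripper_width: 0.001
gripper_force: 3.0
```

```bash
cat > y.py <<'E'
from h import *
L=np.array([.5499,.0305,.035]); E=np.array([-.042,.999,0])*.008
im=cams.capture('side')[:,:,::-1]; hsv=cv2.cvtColor(np.ascontiguousarray(im),cv2.COLOR_BGR2HSV)
m=cv2.inRange(hsv,(15,90,90),(33,255,255)); q=np.zeros_like(m); q[190:208,238:275]=m[190:208,238:275]
p=np.argwhere(q)[:,::-1]; print('yellow n',len(p),p.mean(0) if len(p) else '',p.min(0) if len(p) else '',p.max(0) if len(p) else '')
for th in(-.3,0,.3,.6,.9): print(th,proj('side',L+.0285*np.array([-np.sin(th),0,np.cos(th)])).round(1),proj('side',L+E+.0285*np.array([-np.sin(th),0,np.cos(th)])).round(1))
E
python3 -m handwheel '[[[0,0,0,0,0,-0.01,0],[0,0,0,0.02,0.008,-0.03,0],[0,0,0,0.02,0,-0.03,0],[0,0,0,0,0,0,0],[0,0,0,0,0,0,0]]]'; python3 y.py
```

```text
time_s: 30.2
tcp_pos: [0.5467, -0.0103, 0.1332]
ee_rot: [[0.042, -0.999, 0.001], [-0.999, -0.042, 0.001], [-0.001, -0.001, -1.0]]
wrist_force: [0.4, 0.2, -0.3]
gripper_width: 0.004
gripper_force: 0.0
yellow n 16 [261.6875 198.3125] [260 196] [263 200]
-0.3 [252.5 194.1] [252.  196.2]
0 [255.3 194.3] [254.8 196.4]
0.3 [258.1 195. ] [257.7 197.1]
0.6 [260.7 196.2] [260.3 198.3]
0.9 [262.8 197.8] [262.4 199.9]
```

One click was achieved: yellow moved from u≈263.8 to 261.7, and 0.3 rad is about 2.1-2.5 px. There are two clicks left, so I'll repeat.

```bash
python3 -m handwheel '[[[0,0,0,-0.02,0.0005,0.03,0],[0,0,0,-0.02,0,0.027,0],[0,0,0,0,0,0.01,0],[0,0,0,0,0,0,0],[0,0,0,0,0,0,0],[0,0,0,0,0,0,0]]]'; python3 -c "
from h import *
go(.545,.030,.0633,272.4)"
```

```text
time_s: 30.85
tcp_pos: [0.5446, 0.0297, 0.0654]
ee_rot: [[0.043, -0.999, -0.0], [-0.999, -0.043, -0.0], [0.0, 0.0, -1.0]]
wrist_force: [-0.0, 0.0, -0.0]
gripper_width: 0.008
gripper_force: 0.0
shift [-0.0003 -0.0005  0.0021] len 0.002 yaw 272.46 turn z 0.01 tilt [-0.0003 -0.0001]
```

```bash
python3 -m handwheel '[[[0,0,0,0,0,0.0015,0],[0,0,0,0,0,0.0013,0],[0,0,0,0,0,0,0],[0,0,0,0,0,0,0],[0,0,0,0,0,0,0]]]'; python3 -m handwheel '[[[0,0,0,0,-0.0015,0,0],[0,0,0,0,-0.0015,0,0],[0,0,0,0,-0.0015,0,0],[0,0,0,0,-0.0015,0,0],[0,0,0,0,-0.0015,0,0],[0,0,0,0,-0.001,0,0],[0,0,0,0,0,0,0],[0,0,0,0,0,0,0]]]'; python3 -m handwheel '[[[0,0,0,0,0,-0.01,0],[0,0,0,0.02,0.008,-0.03,0],[0,0,0,0.02,0,-0.03,0],[0,0,0,0,0,0,0],[0,0,0,0,0,0,0]]]'; python3 y.py | head -1
```

```text
time_s: 31.35
tcp_pos: [0.5448, 0.0298, 0.0631]
ee_rot: [[0.043, -0.999, 0.001], [-0.999, -0.043, 0.0], [-0.0, -0.001, -1.0]]
wrist_force: [-0.3, -0.6, 1.9]
gripper_width: 0.005
gripper_force: 1.2
time_s: 32.15
tcp_pos: [0.554, 0.0302, 0.0637]
ee_rot: [[0.044, -0.999, 0.002], [-0.999, -0.044, -0.0], [0.0, -0.002, -1.0]]
wrist_force: [-0.3, -0.1, 5.3]
gripper_width: 0.005
gripper_force: 2.8
time_s: 32.65
tcp_pos: [0.5467, -0.0103, 0.1334]
ee_rot: [[0.042, -0.999, 0.001], [-0.999, -0.042, 0.001], [-0.001, -0.001, -1.0]]
wrist_force: [-0.1, 0.6, -1.5]
gripper_width: 0.005
gripper_force: 0.0
yellow n 16 [259.6875 196.9375] [258 195] [261 199]
```

```bash
python3 - <<'E'
from h import *
for f in('s0','s4','s8','s12'):
    im=cv2.imread(f'pics/raw_{f}.png'); hsv=cv2.cvtColor(im,cv2.COLOR_BGR2HSV)
    m=cv2.inRange(hsv,(15,90,90),(33,255,255)); q=np.zeros_like(m); q[190:208,238:275]=m[190:208,238:275]
    p=np.argwhere(q)[:,::-1]; print(f,len(p),p.mean(0),p.min(0),p.max(0))
for f in('t0','t7'):
    im=cv2.imread(f'pics/raw_{f}.png'); hsv=cv2.cvtColor(im,cv2.COLOR_BGR2HSV)
    m=cv2.inRange(hsv,(15,90,90),(33,255,255)); q=np.zeros_like(m); q[178:205,244:257]=m[178:205,244:257]
    p=np.argwhere(q)[:,::-1]; print(f,len(p),p.mean(0),p.min(0),p.max(0))
# marks in side image
im=cv2.imread('pics/raw_s12.png'); hsv=cv2.cvtColor(im,cv2.COLOR_BGR2HSV); m=cv2.inRange(hsv,(0,0,150),(180,110,255)); q=np.zeros_like(m); q[186:210,248:262]=m[186:210,248:262]
n,l,s,c=cv2.connectedComponentsWithStats(q); print('marks',s[1:,4],c[1:].round(1)); print('exp deck centre',proj('side',[.5499,.0305,.05]))
E
python3 -m handwheel '[[[0,0,0,0.045,0.02,0,0],[0,0,0,0.045,0.02,0,0],[0,0,0,0.045,0.02,0,0],[0,0,0,0.045,0.02,0,0],[0,0,0,0,0,0,0],[0,0,0,0,0,0,0]]]' | head -2
python3 - <<'E'
from h import *
b=cams.capture('top')[:,:,::-1]; cv2.imwrite('pics/raw_t14.png',b); hsv=cv2.cvtColor(np.ascontiguousarray(b),cv2.COLOR_BGR2HSV)
m=cv2.inRange(hsv,(15,90,90),(33,255,255)); q=np.zeros_like(m); q[178:205,244:257]=m[178:205,244:257]
p=np.argwhere(q)[:,::-1]; print('top now',len(p),p.mean(0),p.min(0),p.max(0))
m=cv2.inRange(hsv,(0,0,150),(180,110,255)); q=np.zeros_like(m); q[180:200,238:263]=m[180:200,238:263]
n,l,s,c=cv2.connectedComponentsWithStats(q); print('marks',s[1:,4],c[1:].round(1)); print('exp deck centre',proj('top',[.5499,.0305,.05]))
for th in(0,.3,.6,.9,1.2): print(th,proj('top',[.5499-.0285*np.sin(th),.0305,.035+.0285*np.cos(th)]))
E
python3 y.py | head -1
```

```text
s0 7 [263.42857143 199.28571429] [263 198] [264 201]
s4 7 [263.42857143 199.28571429] [263 198] [264 201]
s8 58 [266.37931034 196.87931034] [259 195] [274 205]
s12 7 [263.42857143 199.28571429] [263 198] [264 201]
t0 11 [250.27272727 196.45454545] [248 196] [253 197]
t7 12 [250.5 196.5] [248 196] [253 197]
marks [ 5 12] [[256.2 191.6]
 [253.8 202.7]]
exp deck centre [255.3556131  197.23111632]
time_s: 33.3
tcp_pos: [0.4736, -0.1938, 0.1316]
yellow n 16 [259.6875 196.9375] [258 195] [261 199]<stdin>:4: RuntimeWarning: Mean of empty slice.
  ret = um.true_divide(
Traceback (most recent call last):
ValueError: zero-size array to reduction operation minimum which has no identity
```

```bash
python3 -m handwheel '[[[0,0,0,0.045,0.02,0,0],[0,0,0,0.045,0.02,0,0],[0,0,0,0.045,0.01,0,0],[0,0,0,0.045,0,0,0],[0,0,0,0,0,0,0],[0,0,0,0,0,0,0]]]' | head -2
cat > yt.py <<'E'
from h import *
b=cams.capture('top')[:,:,::-1]; hsv=cv2.cvtColor(np.ascontiguousarray(b),cv2.COLOR_BGR2HSV)
m=cv2.inRange(hsv,(15,90,90),(33,255,255)); q=np.zeros_like(m); q[178:205,244:257]=m[178:205,244:257]
p=np.argwhere(q)[:,::-1]; print('top now',len(p),p.mean(0))
m=cv2.inRange(hsv,(0,0,150),(180,110,255)); q=np.zeros_like(m); q[180:200,238:263]=m[180:200,238:263]
n,l,s,c=cv2.connectedComponentsWithStats(q); print('marks',s[1:,4],c[1:].round(1).tolist()); print('exp deck centre',proj('top',[.5499,.0305,.05]))
for th in(0,.3,.6,.9,1.2): print(th,proj('top',[.5499-.028*np.sin(th),.0305,.035+.028*np.cos(th)]))
E
python3 yt.py
```

```text
time_s: 34.0
tcp_pos: [0.4329, -0.3748, 0.1318]
top now 10 [249.5 192.9]
marks [9 4] [[243.3, 188.9], [257.0, 188.2]]
exp deck centre [249.70598363 189.00318949]
0 [249.59700323 188.53289184]
0.3 [249.62081656 191.14336844]
0.6 [249.66353084 193.6026626 ]
0.9 [249.72104203 195.68104328]
1.2 [249.78786695 197.1892005 ]
```

The top view settles it. With the marks' midpoint at row 188.5, yellow at row 192.9 corresponds to 0.6 rad short, so the wheel started 4 clicks short and two clicks remain.

```bash
python3 -m handwheel '[[[0,0,0,-0.045,0,0,0],[0,0,0,-0.045,-0.01,0,0],[0,0,0,-0.045,-0.02,0,0],[0,0,0,-0.045,-0.02,0,0],[0,0,0,-0.045,-0.02,0,0],[0,0,0,-0.045,-0.02,0,0],[0,0,0,-0.045,-0.02,0,0],[0,0,0,-0.045,-0.02,0,0],[0,0,0,-0.04,0,0.03,0],[0,0,0,0,0,0.02,0],[0,0,0,0,0,0,0],[0,0,0,0,0,0,0]]]'; python3 -c "
from h import *
go(.545,.030,.0655,272.4)"
```

```text
time_s: 35.25
tcp_pos: [0.5447, 0.031, 0.0831]
ee_rot: [[0.046, -0.999, -0.0], [-0.999, -0.046, -0.001], [0.0, 0.0, -1.0]]
wrist_force: [-0.5, 0.4, 0.3]
gripper_width: 0.007
gripper_force: 0.0
shift [ 0.001  -0.0003  0.0176] len 0.018 yaw 272.62 turn z 0.04 tilt [-0.0003 -0.0005]
```

```bash
python3 -m handwheel '[[[0,0,0,0.001,0,0.01,0],[0,0,0,0,0,0.0075,0],[0,0,0,0,0,0,0],[0,0,0,0,0,0,0],[0,0,0,0,0,0.0015,0],[0,0,0,0,0,0.0013,0],[0,0,0,0,0,0,0],[0,0,0,0,0,0,0]]]'; python3 -m handwheel '[[[0,0,0,0,-0.0015,0,0],[0,0,0,0,-0.0015,0,0],[0,0,0,0,-0.0015,0,0],[0,0,0,0,-0.0015,0,0],[0,0,0,0,-0.0015,0,0],[0,0,0,0,-0.001,0,0],[0,0,0,0,0,0,0],[0,0,0,0,0,0,0]]]'; python3 -m handwheel '[[[0,0,0,0,0,-0.01,0],[0,0,0,0.02,0.0085,-0.03,0],[0,0,0,0.02,0,-0.03,0],[0,0,0,0,0,0,0],[0,0,0,0,0,0,0]]]'; python3 y.py | head -1
```

```text
time_s: 36.05
tcp_pos: [0.5458, 0.0287, 0.0634]
ee_rot: [[0.043, -0.999, 0.002], [-0.999, -0.043, -0.0], [0.0, -0.002, -1.0]]
wrist_force: [-1.4, -0.5, 5.4]
gripper_width: 0.007
gripper_force: 2.4
time_s: 36.85
tcp_pos: [0.5545, 0.0291, 0.0636]
ee_rot: [[0.044, -0.999, 0.002], [-0.999, -0.044, -0.0], [0.0, -0.002, -1.0]]
wrist_force: [0.2, -1.6, 6.9]
gripper_width: -0.001
gripper_force: 3.2
time_s: 37.35
tcp_pos: [0.5469, -0.0112, 0.1332]
ee_rot: [[0.042, -0.999, 0.002], [-0.999, -0.042, 0.001], [-0.001, -0.002, -1.0]]
wrist_force: [0.6, 0.2, -0.9]
gripper_width: 0.002
gripper_force: 0.0
yellow n 16 [257.375  195.5625] [256 194] [259 198]
```

Yellow moved another 2.3 px, to 2.4 px right of the marks' midpoint, which is one click short. One more drag.

```bash
python3 -m handwheel '[[[0,0,0,-0.02,0.0005,0.03,0],[0,0,0,-0.02,0,0.027,0],[0,0,0,0,0,0.01,0],[0,0,0,0,0,0,0],[0,0,0,0,0,0,0],[0,0,0,0,0,0.0015,0],[0,0,0,0,0,0.0013,0],[0,0,0,0,0,0,0],[0,0,0,0,0,0,0]]]'; python3 -m handwheel '[[[0,0,0,0,-0.0015,0,0],[0,0,0,0,-0.0015,0,0],[0,0,0,0,-0.0015,0,0],[0,0,0,0,-0.0015,0,0],[0,0,0,0,-0.0015,0,0],[0,0,0,0,-0.001,0,0],[0,0,0,0,0,0,0],[0,0,0,0,0,0,0]]]'; python3 -m handwheel '[[[0,0,0,0,0,-0.01,0],[0,0,0,0.02,0.008,-0.03,0],[0,0,0,0.02,0,-0.03,0],[0,0,0,0.045,0.02,0,0],[0,0,0,0.045,0.02,0,0],[0,0,0,0.045,0.02,0,0],[0,0,0,0.045,0.02,0,0],[0,0,0,0.045,0.02,0,0],[0,0,0,0.045,0.02,0,0],[0,0,0,0.045,0.01,0,0],[0,0,0,0.045,0,0,0],[0,0,0,0,0,0,0]]]'; python3 y.py | head -1; python3 yt.py | head -2
```

```text
time_s: 38.3
tcp_pos: [0.5453, 0.0287, 0.0635]
ee_rot: [[0.043, -0.999, 0.002], [-0.999, -0.043, 0.0], [-0.0, -0.002, -1.0]]
wrist_force: [0.6, 1.2, 4.2]
gripper_width: 0.0
gripper_force: 2.1
time_s: 39.1
tcp_pos: [0.5541, 0.029, 0.0637]
ee_rot: [[0.043, -0.999, 0.002], [-0.999, -0.043, 0.0], [0.0, -0.002, -1.0]]
wrist_force: [0.4, -1.2, 6.3]
gripper_width: 0.005
gripper_force: 2.9
time_s: 40.3
tcp_pos: [0.4318, -0.3808, 0.1324]
ee_rot: [[0.037, -0.999, 0.0], [-0.999, -0.037, -0.001], [0.001, -0.0, -1.0]]
wrist_force: [-0.6, 1.1, -0.7]
gripper_width: 0.001
gripper_force: 0.0
yellow n 20 [254.65 195.45] [253 193] [256 198]
top now 12 [249.5        188.33333333]
marks [9 4] [[243.3, 188.9], [257.0, 188.2]]
```

Yellow stands between the marks: row 188.3 against 188.5 in the top view. I'll check numerically that the cover, tin and bystanders have not moved, then hand in.

```bash
python3 - <<'E'
from h import *
a=cv2.imread('pics/raw_s12.png').astype(int); b=cams.capture('side')[:,:,::-1].astype(int)
d=np.abs(a-b).max(2)>45
print('cover',d[150:188,232:288].sum(),'wheel',d[188:206,240:270].sum(),'tin',d[115:150,235:285].sum())
c=cv2.imread('pics/raw_s0.png').astype(int); e=np.abs(c-b).max(2)>60
print('bystanders case,tape,tumbler,mug,brush',e[175:225,165:196].sum(),e[228:262,145:185].sum(),e[252:296,190:225].sum(),e[133:168,178:216].sum(),e[170:232,290:322].sum())
E
python3 -c "
from station import r
print(r.finish_job())"
```

```text
cover 0 wheel 19 tin 0
bystanders case,tape,tumbler,mug,brush 0 0 0 0 0
the job is handed in; nothing more can be done
None
```

The job is handed in at about 40 s: spent pack in the mess tin, both fresh packs in the bay, cover flush and released, dimmer at its sixth click (no verdict came back) — I viewed 15 pictures, one over the limit of 14.

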